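Press a gear unit's end cover home with a ratchet bar clamp

TASK

The end cover of the aluminium gear unit still stands proud on its dowels. Stand the unit upright on the tooling plate between the jaws of the bar clamp, lengthways along the bar and in line with the pads (open the clamp first if it is too narrow), and squeeze the trigger until the jaws are tight and have pressed the cover fully home against the housing. Then push the red release tab and slide the jaw back until the moving pad stands at least 25 mm clear of the unit; leave the unit standing there, and leave the V-block, bottle and jar where they are.

Things in the scene. Friction and masses are not known exactly. Their poses are not given: they have to be found in the camera images.
- fixture: Fixed grey tooling plate with the bar clamp lying flat on it. Origin: bench surface under the bar's centre line. +x along the bar to the fixed jaw, +y the side both jaws reach to, grip and trigger reach to -y. mm here: plate x -170..170, y -40..120, z 0..12 (its top); toothed bar 20 wide, 8 thick on y 0, z 46; tail block 54 high at x -150; jaw block 57 high at x 136; fixed jaw x 120..140, y -8..104, z 29..63.
- fixed_pad (a point): Centre of the face of the fixed jaw's black rubber pad (44 wide, 36 mm high, facing -x of the fixture): at x 115, y 68, z 46 mm of the fixture. The unit's length belongs on the line between the two pads' centres.
- jaw_pad: Black rubber pad of the moving jaw, opposite the fixed pad, same size, travels with the jaw; gives 1 mm at most. Origin: centre of its face; axes as the fixture's. mm from here: the green jaw's arm spans x -23..-5, y -82..36, z -17..17; the sliding body behind it x -87..-7, y -92..-31, its top at z 25 (71 above the bench).
- jaw_slide (a joint): Clamp opening, m: distance between the pads' faces = 0.080 + this value; 0 to 0.085, at start 0.010 to 0.070. Moving jaw, body, grip, trigger and tab travel together. A ratchet (7 mm teeth) lets them move towards the fixed jaw (about 12 N) but not back, unless the release tab is held pressed.
- grip_mid (a point): Middle of the black pistol grip, part of the sliding half: a level bar 16 mm thick (fixture x), 30 mm high, reaching to -y from 24 to 120 mm from the bar's centre line. This point: on its axis, 60 mm from the bar's centre line, 46 mm above the bench, 65 mm behind (-x of) the moving pad's face.
- trigger_mid (a point): On the axis of the grey trigger, a lever 10 mm thick, 24 mm high, 20 to 95 mm from the bar, in front (+x) of the grip. At rest this point is 60 mm from the bar's centre line, 48 mm in front of grip_mid, 46 mm above the bench. Here grip and trigger measure 61 mm over both at rest, 29 mm squeezed: fingers pointing down can straddle and pinch both, or push the trigger alone to the grip.
- trigger (a joint): Trigger angle, rad: 0 at rest, 0.36 squeezed (trigger_mid 32 mm back, towards the grip, about a pivot 30 mm beyond the bar). Springs back in 0.5 s (spring 3 to 6 N). Its pawl may find a tooth late, then it drives the jaw on, about 7 mm a full stroke; grip and trigger advance too. Force at the jaw is 3x a pinch, 2x a push on the trigger alone; the cover needs a 15 to 22 N squeeze. Tight jaws stop it part-way.
- tab_mid (a point): Centre of the front face (to +x of the fixture) of the red release tab: an upright paddle 32 mm wide (y), 38 mm high, 6 mm thick over the bar, on top of the sliding body, 71 mm behind the moving pad's face. Centre 95 mm above the bench, edges at 74 and 112 mm; the body's top below it is at 71 mm.
- tab (a joint): Release tab angle, rad: 0 to 0.10 at rest, 0.24 pressed. Pushed on its front face towards -x of the fixture (2 to 4 N, up to 12 N when the jaws are tight) it tips back 10 mm at its centre and lifts the ratchet; pushed on (5 to 8 N) it carries the whole sliding half back, opening the clamp. Let go, it springs up and the ratchet catches.
- unit: Loose gear unit, 0.6 to 0.9 kg: aluminium housing 80 mm long (its x, -40..40), 60 mm wide (y), 66 mm high, with a steel end cover on its -x end. Origin: centre of the housing's underside, z up. Starts upright on the bench on the +y side of the clamp, its x axis within about 1 rad of the fixture's.
- cover (a joint): How far the end cover stands proud of the housing on its two dowels, m: 0 = fully home (unit 92 mm long), at start 0.008 to 0.013. Steel plate 12 mm thick, 60 mm wide, 4 to 66 mm above the unit's underside; slides along the unit's x with a tight fit (18 N) and stays where it is left.
- cover_face (a point): Centre of the outer face of the end cover, 35 mm above the unit's underside; it looks along -x of the unit.
- v_block: Bystander: loose dark steel V-block, 70 x 50 x 45 mm, about 175 mm from the bar on its +y side. Origin: centre of its underside. Leave it alone.
- oil_bottle: Bystander: loose white oil bottle, 52 mm across, 125 mm high. Origin: centre of its underside. Leave it alone.
- grease_jar: Bystander: loose grey jar with a blue lid, 64 mm across, 70 mm high. Origin: centre of its underside. Leave it alone.
Mind the look-alikes: they are no part of the job. Leave any pink, turquoise or yellow look-alike of the unit alone.

How it is judged:
By the outcome, as a careful person would: the job done as asked, in the order asked, and still so for the second after the job is handed in, with the robot touching nothing.
It also fails if it takes over 72 s, if anything falls off the work surface, if the arm or the gripper's body presses on something with over 40 N, if the wrist force passes 120 N, or if a joint passes its speed limit or range.

ROBOT

A 6-joint arm with a two-finger parallel gripper is mounted at the origin on the work surface. World frame = base frame: x ahead of the robot, y to its left, z up, the work surface at z = 0. Lengths are in m, angles in rad, forces in N, time in s.
With the tool pointing down it reaches from about 0.325 to 0.9 m from the base axis. Payload 6.1 kg.
Tool frame: the origin (TCP) lies at the very end of the fingers, on their centre line; the grasp point (between the pads) lies grip_point_offset behind it (grip_point_offset is the distance from the TCP to the grasp point, in m); y points along the fingers, z is the direction in which the jaws open and shut, and the axes are right-handed (so a half turn about y gives the same grasp; the last joint's range is limited). The gripper opens to 85 mm and grips with 20 to 120 N. Pads are 22 mm wide; open, the fingers measure 114 mm over their backs; the gripper's body (76 mm by 85 mm) begins 54 mm behind the grasp point. The pads swing forward as they close: fully open they stand 13 mm farther back than shut.
Start: joints at [1.173, 0.22, 1.526, -0, 1.395, -0.126], TCP at [0.168, 0.602, 0.231] pointing down, gripper open.
Joint ranges: [-2.98, 2.98], [-0.91, 2.08], [0.09, 2.57], [-1.24, 4.39], [0.2, 2.65], [-2.68, 2.68]. Speed limits (rad/s): [2.57, 2.57, 3.01, 3.14, 3.14, 3.14].

INTERFACE

Orientations are given as a rotation vector (axis times angle).
In Python, from bench import read_state, snapshot, camera_info, job_done, grip_point_offset gives the robot as it stands.
- The arm moves only by the tool send_rows, never from a script. Its argument "plan" is a list of rows, each a list of 3 entries, a list of its own where there are three numbers: the shift along the tool's x, y, z in m, then the turn about the tool's y in degrees, then the opening, from -1 (shut) to 1 (fully open). A call has 1 to 10 rows; each row shifts and turns the commanded pose from where the row before left it, along the tool's axes as they then stand; what a row does not reach is not made up. A row lasts 1/8 s, in which the tool goes at most 62.5 mm and 10.7 degrees, less where a joint would pass 70% of its speed; a pose out of reach is approached as far as the arm can. A call is refused whole if a number of a shift passes 0.0625 or a number of a turn 10.7, either way. A call with a gripper value outside its range is refused whole. The fingers move at their own pace and stop on an object; "squeeze" is the grip in N (left out, the last holds). Time passes only in rows, so rows that do not move let the fingers close. It gives the time, the measured TCP pose, the force and the opening at its end, in the units of the state.
- read_state(): the state, without advancing time (a new reading comes with each control period).
- snapshot(name): name is "side" or "top"; returns the picture (420x560x3 uint8, red, green, blue); there is no depth.
- camera_info(name): a dict with "intrinsics" (3x3 intrinsics, pixels), "k1" (the pictures are not rectified: a ray, as slopes to the right and down, at radius r is drawn at 1 + k1 r^2 times it, then the intrinsics apply), "T" (4x4, takes a point from camera to world coordinates). Camera axes: x right, y down, z forward; pixel columns grow to the right and rows downward; lengths in m; the calibration is good to about 2 mm. A picture is of the moment at which its call begins. camera_info takes no time and is no camera call.
- job_done(): hands the job in, once; it reports no verdict.
The state is a dict: "time_s": time; "joints": joint angles; "joint_velocities": joint speeds; "joint_torque": joint torques, N m; "tool_pos": TCP position; "tcp_rot": TCP orientation; "ft_force": force on the tool from outside, world axes, zero at the start; "moment": the same for the moment, N m; "grip_width": finger opening in m.
Only numpy, scipy, OpenCV 4.12 (cv2) and the standard library are available. Lean on these libraries where they do the work, as an engineer would, in place of code of your own. Each camera call takes 0.05 s, during which the arm holds its last target.

## Working session

There is one attempt and no reset: what is moved stays moved. The work goes in short steps, Python scripts to look and compute and a tool call to move; the robot and the scene stay as the last step left them, time stands still between calls to the robot, and variables do not carry over. Pictures are saved under pics/ and viewed, and the job is handed in when it is done.

Besides the shell and the picture viewer there is one more tool, called after ">>>" in YAML: its name, and indented under it one key for each argument. send_rows: Moves the arm, as the interface text tells. Its arguments: {"type":"object","properties":{"plan":{"type":"array"},"squeeze":{"type":"number"}},"required":["plan"]}

```bash
mkdir -p pics; ls
python3 - <<'E'
from bench import *
import cv2
import bench
print(read_state(), grip_point_offset if not callable(grip_point_offset) else grip_point_offset())
for n in("side","top"):
    print(n,camera_info(n))
    cv2.imwrite(f"pics/{n}0.png",snapshot(n)[:,:,::-1])
E
```

```text
pics
{'time_s': 0.0, 'joints': array([ 1.17289349e+00,  2.21211078e-01,  1.52763321e+00,  1.13517776e-05,
        1.39470776e+00, -1.26112696e-01]), 'joint_velocities': array([-0.00077825,  0.00071745, -0.00055194, -0.0008195 ,  0.00021768,
       -0.00039107]), 'joint_torque': array([ 3.42456318e-03, -4.96915591e+01, -3.89385617e+01,  2.13773507e-05,
        1.11885817e-02, -2.08160861e-05]), 'tool_pos': array([0.16755229, 0.60148286, 0.23019687]), 'tcp_rot': array([-1.56213877,  0.21380979, -0.21299335]), 'ft_force': array([-0.53003997,  0.50280595, -0.66186979]), 'moment': array([ 0.01269452,  0.00778351, -0.00764155]), 'grip_width': 0.08550313603657102} 0.0187
side {'intrinsics': array([[482.21577308,   0.        , 275.80947873],
       [  0.        , 482.21577308, 205.2071883 ],
       [  0.        ,   0.        ,   1.        ]]), 'k1': 0.020783994901238743, 'T': array([[ 9.95568034e-01, -6.98083884e-02,  6.30164986e-02,
         4.46700707e-01],
       [-9.40440405e-02, -7.39666468e-01,  6.66370193e-01,
        -6.61294369e-01],
       [ 9.29616266e-05, -6.69343189e-01, -7.42953354e-01,
         8.49317557e-01],
       [ 0.00000000e+00,  0.00000000e+00,  0.00000000e+00,
         1.00000000e+00]])}
top {'intrinsics': array([[502.9067439 ,   0.        , 271.23127716],
       [  0.        , 502.9067439 , 213.01598245],
       [  0.        ,   0.        ,   1.        ]]), 'k1': -0.15963699745090698, 'T': array([[-0.00183135, -0.98365105,  0.18007569,  0.33216339],
       [-0.99989101,  0.00443931,  0.01408069,  0.03811085],
       [-0.01464989, -0.18003028, -0.98355197,  1.04747027],
       [ 0.        ,  0.        ,  0.        ,  1.        ]])}
```

View pics/side0.png

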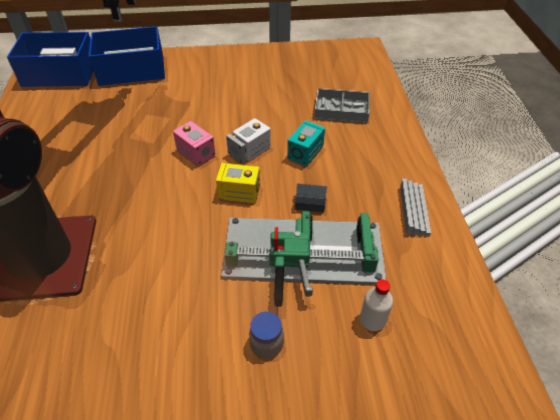

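View pics/top0.png

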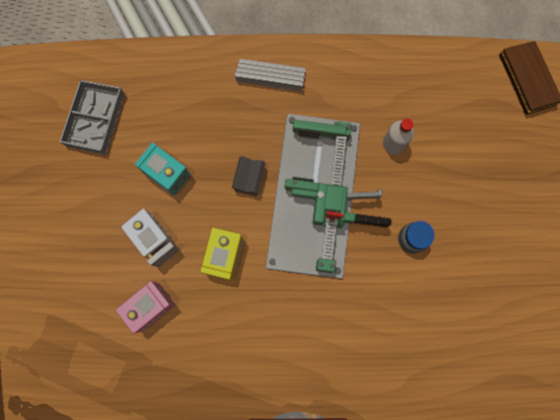

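Side view: bar clamp at about (300,248). The unit candidates in the top view are silver (148,238), pink (145,307), turquoise (163,168) and yellow (222,253). Only the silver one fits "aluminium with a steel cover". I'll confirm that in a crop.

```bash
cat > h.py <<'E'
import numpy as np, cv2
from bench import *
from scipy.spatial.transform import Rotation as R
def proj(n,P):
    c=camera_info(n);T=np.array(c["T"]);K=np.array(c["intrinsics"])
    p=(np.atleast_2d(P)-T[:3,3])@T[:3,:3]
    s=p[:,:2]/p[:,2:]; r2=(s**2).sum(1,keepdims=True)
    s=s*(1+c["k1"]*r2)
    return s*[K[0,0],K[1,1]]+K[:2,2]
def unproj(n,uv,z):
    c=camera_info(n);T=np.array(c["T"]);K=np.array(c["intrinsics"])
    d=(np.atleast_2d(uv).astype(float)-K[:2,2])/[K[0,0],K[1,1]]
    s=d.copy()
    for _ in range(30): s=d/(1+c["k1"]*(s**2).sum(1,keepdims=True))
    v=np.c_[s,np.ones(len(s))]@T[:3,:3].T
    t=(z-T[2,3])/v[:,2]
    return T[:3,3]+v*t[:,None]
def crop(n,u0,v0,u1,v1,k,name,img=None,pts=None):
    if img is None: img=snapshot(n)
    c=cv2.resize(img[v0:v1,u0:u1,::-1],None,fx=k,fy=k,interpolation=cv2.INTER_CUBIC).copy()
    if pts is not None:
        for p in pts: cv2.circle(c,(int((p[0]-u0+.5)*k),int((p[1]-v0+.5)*k)),2,(255,0,255),-1)
    for u in range((u0+9)//10*10,u1,10): cv2.putText(c,str(u),((u-u0)*k,8),0,.3,(0,255,255)); cv2.line(c,((u-u0)*k,10),((u-u0)*k,16),(0,255,255))
    for v in range((v0+9)//10*10,v1,10): cv2.putText(c,str(v),(0,(v-v0)*k+4),0,.3,(0,255,255)); cv2.line(c,(20,(v-v0)*k),(26,(v-v0)*k),(0,255,255))
    cv2.imwrite("pics/"+name,c)
E
python3 - <<'E'
from h import *
t=cv2.imread("pics/top0.png")[:,:,::-1];s=cv2.imread("pics/side0.png")[:,:,::-1]
crop("top",105,195,195,275,8,"u_top.png",t)
crop("side",215,110,305,170,8,"u_side.png",s)
crop("top",260,105,400,285,3,"f_top.png",t)
crop("side",215,200,395,310,4,"f_side.png",s)
E
```

```text
(no output)
```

View pics/u_top.png

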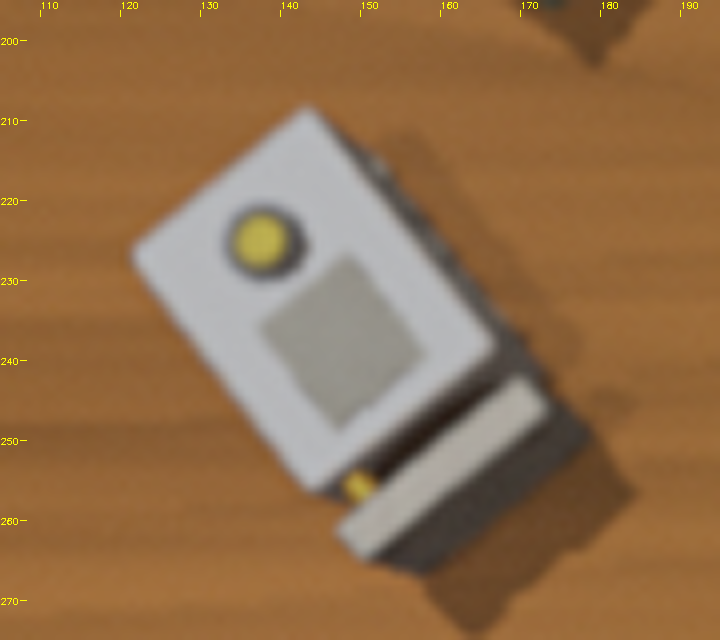

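View pics/u_side.png

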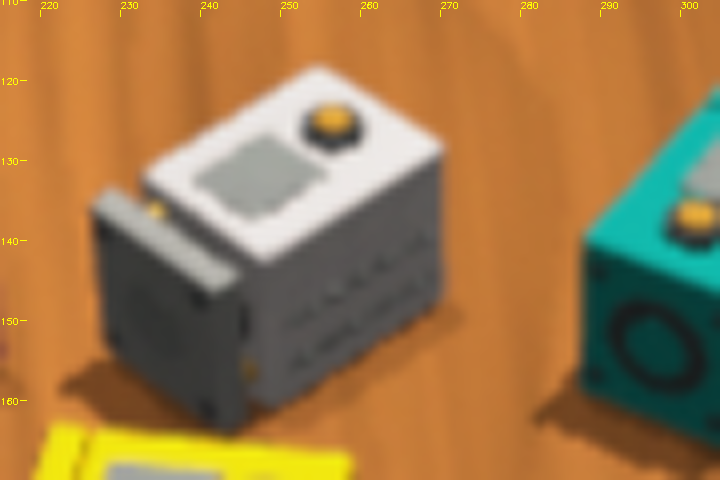

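View pics/f_top.png

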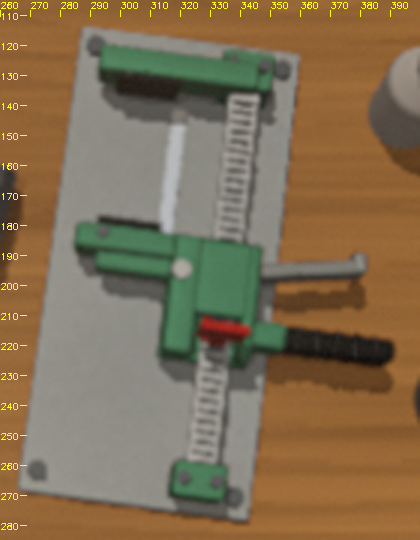

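View pics/f_side.png

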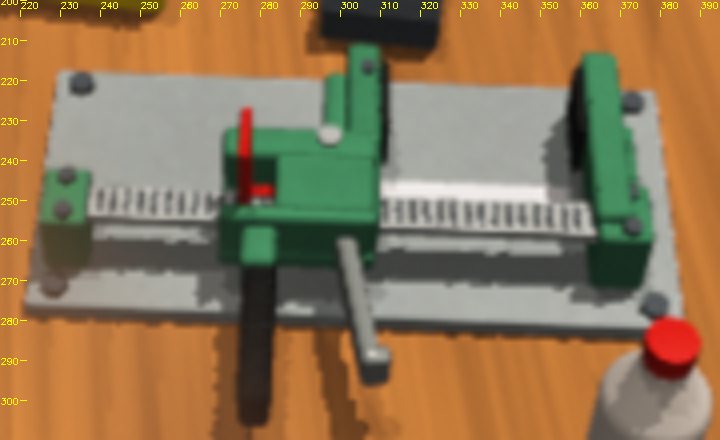

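```bash
cat > fit.py <<'E'
from h import *
from scipy.optimize import least_squares
def fit(obj, obs, x0):
    # obj: dict idx->local pts ; obs list (cam, local, uv); pose x,y,yaw
    def res(q):
        c,s=np.cos(q[2]),np.sin(q[2]);r=[]
        for cam,l,uv in obs:
            w=[q[0]+c*l[0]-s*l[1],q[1]+s*l[0]+c*l[1],l[2]]
            r+=list(proj(cam,w)[0]-uv)
        return np.array(r)
    o=least_squares(res,x0); return o.x,res(o.x).reshape(-1,2)
E
python3 - <<'E'
from fit import *
z=.012
obs=[("top",(.17,.12,z),(287.7,114)),("top",(.17,-.04,z),(359.4,123)),("top",(-.17,-.04,z),(342,278.4)),("top",(-.17,.12,z),(266,267)),
("side",(-.17,.12,z),(229,217.5)),("side",(.17,.12,z),(378,222.2)),("side",(.17,-.04,z),(385.5,281.5)),("side",(-.17,-.04,z),(220.8,275.5))]
F,r=fit(0,obs,[.5,0,0]);print("fix",F.round(4));print(r.round(1))
np.save("F.npy",F)
h=.066
obs=[("top",(.04,-.03,h),(143,208)),("top",(.04,.03,h),(121.5,226.5)),("top",(-.04,.03,h),(143,256.5)),("top",(-.04,-.03,h),(166.7,237.7)),
("side",(.04,.03,h),(254.5,117.8)),("side",(.04,-.03,h),(270,128.5)),("side",(-.04,-.03,h),(248,143)),("side",(-.04,.03,h),(232.5,131.5))]
U,r=fit(0,obs,[.4,.3,.7]);print("unit",U.round(4));print(r.round(1))
np.save("U.npy",U)
# cover: outer top corners
c,s=np.cos(U[2]),np.sin(U[2])
for cam,uvs in (("top",[(173.3,246),(150.6,264.8)]),("side",[(227,136),(241,146.5)])):
    w=unproj(cam,uvs,.066)[:,:2]-U[:2]
    print(cam,(w@np.array([[c,-s],[s,c]])).round(4))
c,s=np.cos(F[2]),np.sin(F[2]); M=np.array([[c,-s],[s,c]])
# jaw: arm top z .063 outer end corners ; tab top z .112
def loc(cam,uv,zz): return ((unproj(cam,uv,zz)[:,:2]-F[:2])@M).round(4)
print("jaw arm top",loc("top",[(285.2,179),(286,188.3)],.063),loc("side",[(301.8,211),(309.5,211.5)],.063))
print("fixedjaw",loc("top",[(294,121),(293,127)],.063))
print("tab top",loc("top",[(326.5,211),(343.5,214)],.112),loc("side",[(277,227)],.112))
print("grip z61",loc("top",[(391,219.5),(391,225)],.061))
print("trig z58",loc("top",[(381.5,190.5)],.058))
E
```

```text
fix [ 0.5587 -0.0778 -0.1398]
[[-0.4 -1. ]
 [ 0.6 -0.4]
 [ 0.8 -0.1]
 [-0.4  0.9]
 [-0.3 -0.9]
 [ 0.2 -0.3]
 [ 0.3  0.3]
 [-0.7 -0.1]]
unit [0.4747 0.3069 0.6897]
[[ 0.8 -0.7]
 [-0.9 -0.4]
 [ 1.1  0.3]
 [ 0.8 -0. ]
 [-0.1 -0.7]
 [ 0.5 -1.1]
 [-0.6 -1.1]
 [-1.1 -0.6]]
top [[-0.0605 -0.0288]
 [-0.0611  0.0294]]
side [[-0.0611  0.0227]
 [-0.063  -0.0316]]
jaw arm top [[ 0.0089  0.1039]
 [-0.01    0.0998]] [[-0.0047  0.0999]
 [ 0.012   0.0992]]
fixedjaw [[0.1342 0.1022]
 [0.1208 0.1025]]
tab top [[-0.0548  0.0171]
 [-0.0562 -0.0155]] [[-0.0549  0.0123]]
grip z61 [[-0.0444 -0.117 ]
 [-0.0555 -0.1181]]
trig z58 [[ 0.013  -0.0927]]
```

```bash
cat >> h.py <<'E'
F=np.load("F.npy") if __import__("os").path.exists("F.npy") else None
def fw(p,q=None):  # fixture->world
    q=F if q is None else q
    c,s=np.cos(q[2]),np.sin(q[2]); p=np.atleast_2d(p)
    return np.c_[q[0]+c*p[:,0]-s*p[:,1], q[1]+s*p[:,0]+c*p[:,1]]
def wf(w,q=None):
    q=F if q is None else q
    c,s=np.cos(q[2]),np.sin(q[2]); d=np.atleast_2d(w)[:,:2]-q[:2]
    return np.c_[c*d[:,0]+s*d[:,1],-s*d[:,0]+c*d[:,1]]
def stat():
    s=read_state(); Rm=R.from_rotvec(s["tcp_rot"]).as_matrix()
    zy=np.arctan2(Rm[1,2],Rm[0,2])
    print("t",round(s["time_s"],2),"pos",s["tool_pos"].round(4),"fix",wf(s["tool_pos"])[0].round(4),"zyaw",round(zy,4),"tilt",Rm[:,1].round(3),"F",s["ft_force"].round(1),"w",round(s["grip_width"],4),"j",s["joints"].round(2))
    return s,Rm,zy
def go(target,zyaw=None):
    """print tool shift to world target at current orientation; and turn (deg) needed about tool y (mod 180)"""
    s,Rm,zy=stat(); d=Rm.T@(np.array(target)-s["tool_pos"]); print("shift mm",(d*1000).round(1))
    if zyaw is not None:
        a=(zyaw-zy+np.pi/2)%np.pi-np.pi/2
        # tool y points down => positive turn lowers world yaw
        t=-a; R2=Rm@R.from_euler('y',t).as_matrix()
        print("turn deg",np.degrees(t).round(2),"check",np.arctan2(R2[1,2],R2[0,2]).round(3),"shift after turn mm",(R2.T@(np.array(target)-s["tool_pos"])*1000).round(1))
E
python3 - <<'E'
from h import *
print("fix y-dir yaw",F[2]+np.pi/2)
t=fw([-0.02,0])[0]; print(t)
go([*t,.15],F[2]+np.pi/2)
U=np.load("U.npy"); go([U[0],U[1],.2],U[2]+np.pi/2)
print("bottle/jar top", [wf(unproj("top",p,z)) for p,z in (((406,124),.125),((419,236),.07),((250,172),.045))])
E
```

```text
fix y-dir yaw 1.4309465321051382
[ 0.5389362  -0.07496812]
t 0.1 pos [0.1676 0.6015 0.2303] fix [-0.482   0.6181] zyaw 1.299 tilt [-0.001 -0.002 -1.   ] F [ 0.3  0.  -0.2] w 0.0855 j [ 1.17  0.22  1.53 -0.    1.39 -0.13]
shift mm [ 539.3   81.1 -551.8]
turn deg -7.56 check 1.431 shift after turn mm [ 462.1   81.1 -618. ]
t 0.1 pos [0.1676 0.6015 0.2303] fix [-0.482   0.6181] zyaw 1.299 tilt [-0.001 -0.002 -1.   ] F [ 0.3  0.  -0.2] w 0.0855 j [ 1.17  0.22  1.53 -0.    1.39 -0.13]
shift mm [ 375.    30.6 -201.3]
turn deg -55.09 check 2.26 shift after turn mm [  49.5   30.6 -422.7]
bottle/jar top [array([[ 0.13553874, -0.11682849]]), array([[-0.07159509, -0.17430297]]), array([[0.0184677 , 0.17814809]])]
```

>>> send_rows:
  plan:
    - [[0,0,0],-7.5,-1]
    - [[0.033,0,-0.044],0,-1]
    - [[0.033,0,-0.044],0,-1]
    - [[0.033,0,-0.044],0,-1]
    - [[0.033,0,-0.044],0,-1]
    - [[0.033,0,-0.044],0,-1]
    - [[0.033,0,-0.044],0,-1]
    - [[0.033,0,-0.044],0,-1]
    - [[0.033,0,-0.044],0,-1]
    - [[0.033,0,-0.044],0,-1]

```text
time_s: 1.35
tool_pos: [0.4066, 0.1666, 0.2311]
tcp_rot: [-1.568, 0.111, -0.111]
ft_force: [-0.1, 0.6, 0.1]
grip_width: 0.0002
```

>>> send_rows:
  plan:
    - [[0.033,0,-0.044],0,-1]
    - [[0.033,0.0,-0.044],0,-1]
    - [[0.033,0.02,-0.044],0,-1]
    - [[0.033,0.03,-0.044],0,-1]
    - [[0,0.03,0],0,-1]
    - [[0,0,0],0,-1]

```text
time_s: 2.1
tool_pos: [0.5096, -0.0245, 0.1482]
tcp_rot: [-1.567, 0.117, -0.106]
ft_force: [0.2, 0.9, 0.5]
grip_width: 0.0004
```

Run:
```python
from h import *
go([*fw([-0.02,0])[0],.083],F[2]+np.pi/2)
crop("side",215,130,395,310,4,"a1.png")
```

```text
t 2.1 pos [ 0.5096 -0.0245  0.1482] fix [-0.056   0.0459] zyaw 1.4285 tilt [-0.007  0.002 -1.   ] F [0.2 0.9 0.5] w 0.0004 j [-0.2   0.03  1.9   0.    1.22 -1.63]
shift mm [ 36.6  64.9 -45.8]
turn deg -0.14 check 1.431 shift after turn mm [ 36.5  64.9 -45.9]
```

View pics/a1.png

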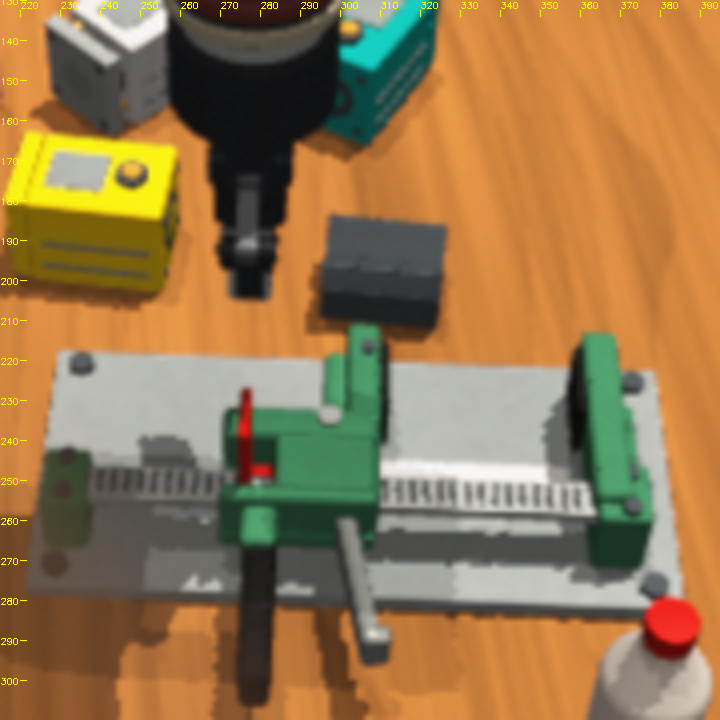

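The gripper is level and stands short of the tab, and nothing has been touched. Next I move over the bar in front of the tab and go down.

>>> send_rows:
  plan:
    - [[0.018,0,-0.023],0,-1]
    - [[0.0186,0,-0.0228],0,-1]
    - [[0,0.03,0],0,-1]
    - [[0,0.035,0],0,-1]
    - [[-0.008,0,0],0,-1]
    - [[-0.004,0,0],0,-1]
    - [[0,0,0],0,-1]

```text
time_s: 3.02
tool_pos: [0.5312, -0.0732, 0.0887]
tcp_rot: [-1.569, 0.107, -0.113]
ft_force: [-0.8, 0.1, -0.1]
grip_width: -0.0001
```

Run:
```python
from h import *
stat()
crop("side",215,130,395,310,4,"a2.png")
```

```text
t 3.02 pos [ 0.5312 -0.0732  0.0887] fix [-0.0279  0.0006] zyaw 1.4304 tilt [ 0.004 -0.001 -1.   ] F [-0.8  0.1 -0.1] w -0.0001 j [-0.28  0.16  1.88  0.    1.1  -1.71]
```

View pics/a2.png

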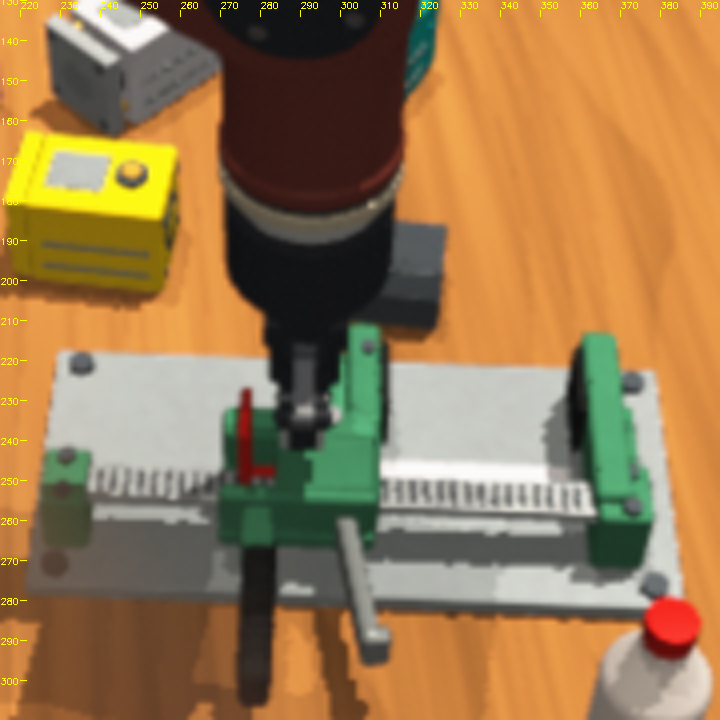

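>>> send_rows:
  plan:
    - [[-0.007,0,0],0,-1]
    - [[-0.007,0,0],0,-1]
    - [[-0.005,0,0],0,-1]
    - [[-0.005,0,0],0,-1]
    - [[-0.005,0,0],0,-1]
    - [[-0.005,0,0],0,-1]
    - [[-0.005,0,0],0,-1]
    - [[0,0,0],0,-1]

```text
time_s: 4.08
tool_pos: [0.4912, -0.0677, 0.0866]
tcp_rot: [-1.568, 0.111, -0.111]
ft_force: [1.9, -1.0, 1.0]
grip_width: 0.0001
```

Run:
```python
from h import *
stat()
crop("side",215,180,395,310,4,"a3.png")
```

```text
t 4.08 pos [ 0.4912 -0.0677  0.0866] fix [-0.0683  0.0005] zyaw 1.4299 tilt [-0. -0. -1.] F [ 1.9 -1.   1. ] w 0.0001 j [-0.3   0.07  1.98 -0.    1.09 -1.73]
```

View pics/a3.png

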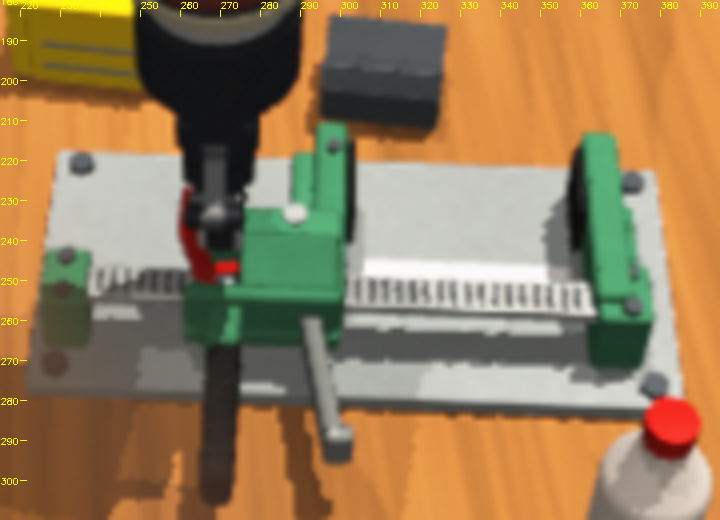

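>>> send_rows:
  plan:
    - [[-0.003,0,0],0,-1]
    - [[-0.003,0,0],0,-1]
    - [[0,0,0],0,-1]
    - [[0.012,0,0],0,-1]
    - [[0,-0.04,0],0,-1]
    - [[0,-0.04,0],-9.5,1]
    - [[0,-0.03,0],-9.5,1]
    - [[0,0,0],-9.5,1]
    - [[0,0,0],-9.5,1]
    - [[0,0,0],-9.5,1]

```text
time_s: 5.38
tool_pos: [0.497, -0.0684, 0.1957]
tcp_rot: [-1.5, -0.541, 0.544]
ft_force: [-0.3, 0.5, 0.1]
grip_width: 0.0854
```

Run:
```python
from h import *
U=np.load("U.npy"); 
go([*fw([-.0,0],U)[0],.18],U[2]+np.pi/2)
```

```text
t 5.38 pos [ 0.497  -0.0684  0.1957] fix [-0.0625  0.0006] zyaw 2.2644 tilt [-0.003  0.001 -1.   ] F [-0.3  0.5  0.1] w 0.0854 j [-0.29 -0.05  1.88 -0.    1.31 -2.56]
shift mm [222.9  16.  302.8]
turn deg 0.23 check 2.26 shift after turn mm [221.7  16.  303.6]
```

>>> send_rows:
  plan:
    - [[0.0278,0,0.0379],0,1]
    - [[0.0278,0,0.0379],0,1]
    - [[0.0278,0,0.0379],0,1]
    - [[0.0278,0,0.0379],0,1]
    - [[0.0278,0,0.0379],0,1]
    - [[0.0278,0,0.0379],0,1]
    - [[0.0278,0,0.0379],0,1]
    - [[0.0278,0,0.0379],0.2,1]
    - [[0,0.025,0],0,1]
    - [[0,0,0],0,1]

```text
time_s: 6.62
tool_pos: [0.4744, 0.3065, 0.1682]
tcp_rot: [-1.504, -0.531, 0.543]
ft_force: [-1.3, -1.0, -0.6]
grip_width: 0.0852
```

Run:
```python
from h import *
U=np.load("U.npy"); 
go([*fw([-.002,0],U)[0],.03],U[2]+np.pi/2)
crop("side",170,60,350,195,4,"b1.png")
```

```text
t 6.62 pos [0.4744 0.3065 0.1682] fix [-0.1371  0.3687] zyaw 2.2567 tilt [-0.007 -0.003 -1.   ] F [-1.3 -1.  -0.6] w 0.0852 j [ 0.43  0.14  1.74 -0.    1.27 -1.82]
shift mm [-5.000e-01  1.382e+02 -1.000e-01]
turn deg -0.22 check 2.26 shift after turn mm [-5.000e-01  1.382e+02 -1.000e-01]
```

View pics/b1.png

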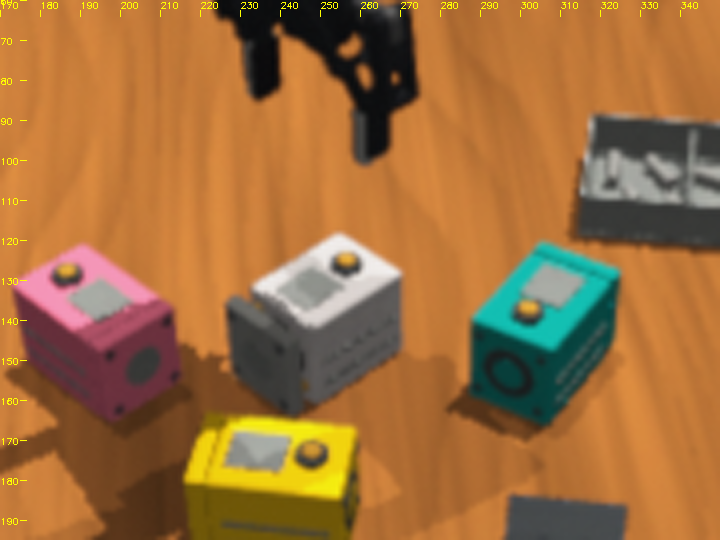

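>>> send_rows:
  plan:
    - [[0,0.04,0],0,1]
    - [[0,0.04,0],0,1]
    - [[0,0.04,0],0,1]
    - [[0,0.022,0],0,1]
    - [[0,0.003,0],0,1]
    - [[0,0,0],0,-1]
    - [[0,0,0],0,-1]
    - [[0,0,0],0,-1]
    - [[0,0,0],0,-1]
  squeeze: 50

```text
time_s: 7.8
tool_pos: [0.478, 0.3078, 0.0285]
tcp_rot: [-1.503, -0.538, 0.533]
ft_force: [-2.2, 1.0, 6.1]
grip_width: 0.0593
```

>>> send_rows:
  plan:
    - [[0,-0.03,0],0,-1]
    - [[0,-0.04,0],0,-1]
    - [[0,-0.04,0],0,-1]
    - [[0,0,0],0,-1]

```text
time_s: 8.3
tool_pos: [0.4789, 0.3077, 0.1395]
tcp_rot: [-1.503, -0.541, 0.53]
ft_force: [1.0, 1.2, -7.4]
grip_width: 0.0593
```

Run:
```python
from h import *
go([*fw([.055,.068])[0],.15],F[2]+np.pi/2)
crop("side",170,60,350,195,4,"b2.png")
crop("top",100,180,220,290,5,"b2t.png")
```

```text
t 8.3 pos [0.4789 0.3077 0.1395] fix [-0.1328  0.3706] zyaw 2.2556 tilt [ 0.006  0.003 -1.   ] F [ 1.   1.2 -7.4] w 0.0593 j [ 0.43  0.17  1.77 -0.    1.2  -1.82]
shift mm [ -94.6  -10.4 -343.4]
turn deg 47.25 check 1.431 shift after turn mm [ 187.9  -10.4 -302.6]
```

View pics/b2.png

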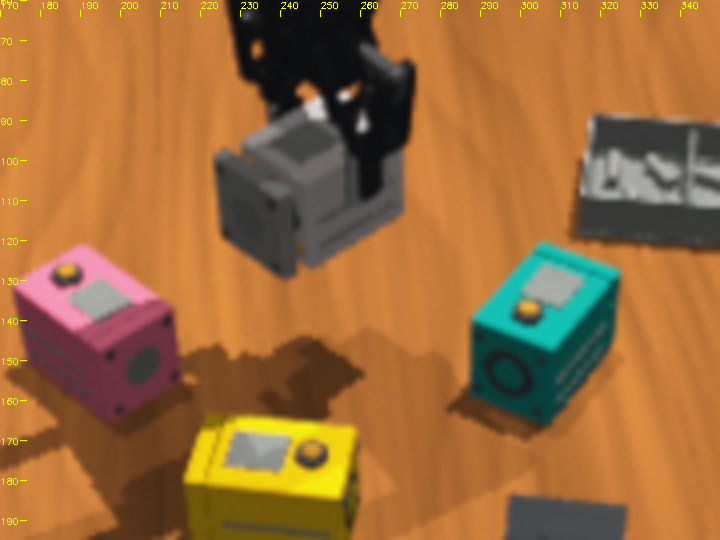

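>>> send_rows:
  plan:
    - [[0,-0.005,0],9.45,-1]
    - [[0,-0.005,0],9.45,-1]
    - [[0,0,0],9.45,-1]
    - [[0,0,0],9.45,-1]
    - [[0,0,0],9.45,-1]
    - [[0.0254,0,-0.0378],0,-1]
    - [[0.0254,0,-0.0378],0,-1]
    - [[0.0254,0,-0.0378],0,-1]
    - [[0.0254,0,-0.0378],0,-1]

```text
time_s: 9.52
tool_pos: [0.5544, 0.1413, 0.1426]
tcp_rot: [-1.569, 0.114, -0.105]
ft_force: [0.3, -0.0, -7.8]
grip_width: 0.0594
```

>>> send_rows:
  plan:
    - [[0.0254,0,-0.0378],0,-1]
    - [[0.0254,0,-0.0378],0,-1]
    - [[0.0254,0,-0.0378],0,-1]
    - [[0.0254,0,-0.0378],0,-1]
    - [[0,0,0],0,-1]
    - [[0,0,0],0,-1]

```text
time_s: 10.28
tool_pos: [0.6336, -0.0207, 0.1429]
tcp_rot: [-1.567, 0.115, -0.106]
ft_force: [-0.6, 0.5, -7.2]
grip_width: 0.0596
```

Run:
```python
from h import *
go([*fw([.070,.068])[0],.0415],F[2]+np.pi/2)
crop("side",215,130,395,310,4,"c1.png")
crop("top",220,95,400,275,4,"c1t.png")
```

```text
t 10.28 pos [ 0.6336 -0.0207  0.1429] fix [0.0662 0.0669] zyaw 1.4299 tilt [-0.006  0.001 -1.   ] F [-0.6  0.5 -7.2] w 0.0596 j [-0.16  0.32  1.58  0.    1.25 -1.59]
shift mm [  4.4 101.4   1.1]
turn deg -0.06 check 1.431 shift after turn mm [  4.4 101.4   1.1]
```

View pics/c1.png

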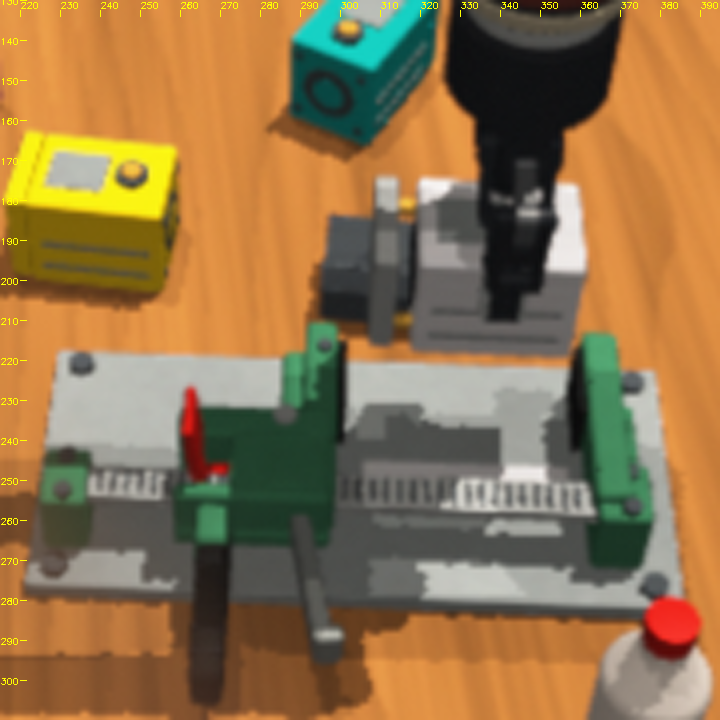

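View pics/c1t.png

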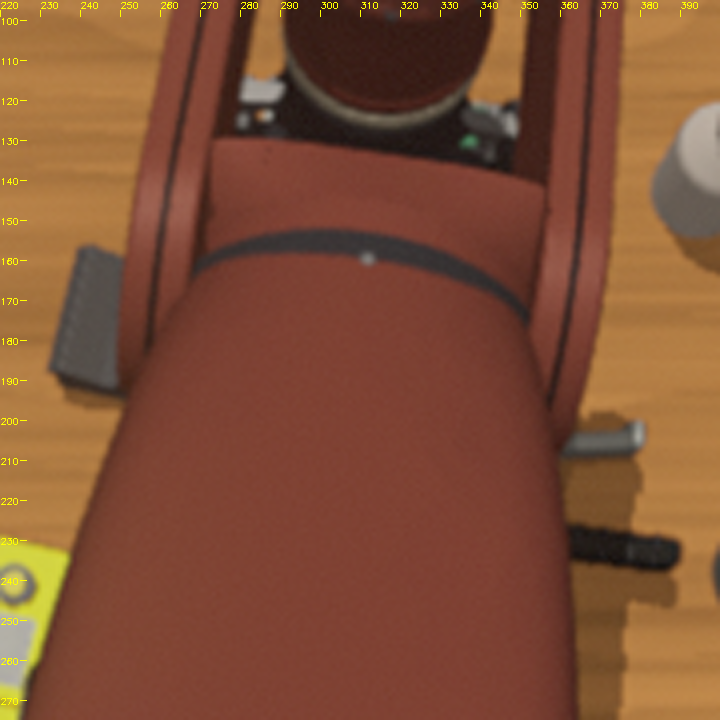

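Run:
```python
from h import *
for z,p in ((.1145,[(356.5,219),(317.5,216.5),(308,216)]),(.1805,[(361,197.5),(318.5,194),(358.5,176)])):
    print(z,wf(unproj("side",p,z)).round(4))
print("pads z64", wf(unproj("side",[(300.5,216),(299.5,216)],.064)).round(4))
print("jaw arm front top .063",wf(unproj("side",[(299,212),(290.5,211.5)],.063)).round(4), "tab", wf(unproj("side",[(262,227)],.112)))
```

```text
0.1145 [[0.103  0.0382]
 [0.0253 0.0412]
 [0.0062 0.0417]]
0.1805 [[0.1031 0.0355]
 [0.0229 0.0409]
 [0.1024 0.0934]]
pads z64 [[-0.0074  0.0846]
 [-0.0096  0.0845]]
jaw arm front top .063 [[-0.0108  0.0967]
 [-0.0292  0.0973]] tab [[-0.08449051  0.0109267 ]]
```

>>> send_rows:
  plan:
    - [[0.004,0.02,0.001],0,-1]
    - [[0,0.025,0],0,-1]
    - [[0,0.02,0],0,-1]
    - [[0,0.015,0],0,-1]
    - [[0,0.01,0],0,-1]
    - [[0,0.005,0],0,-1]
    - [[0,0,0],0,-1]

```text
time_s: 11.25
tool_pos: [0.6399, -0.0206, 0.0515]
tcp_rot: [-1.568, 0.11, -0.11]
ft_force: [0.2, 0.2, -7.1]
grip_width: 0.0591
```

Run:
```python
from h import *
go([*fw([.070,.068])[0],.0405],F[2]+np.pi/2)
crop("side",215,130,395,310,4,"c2.png")
```

```text
t 11.25 pos [ 0.6399 -0.0206  0.0515] fix [0.0724 0.068 ] zyaw 1.4307 tilt [ 0. -0. -1.] F [ 0.2  0.2 -7.1] w 0.0591 j [-0.16  0.43  1.61  0.    1.09 -1.59]
shift mm [-2.4 11.   0. ]
turn deg -0.01 check 1.431 shift after turn mm [-2.4 11.   0. ]
```

View pics/c2.png

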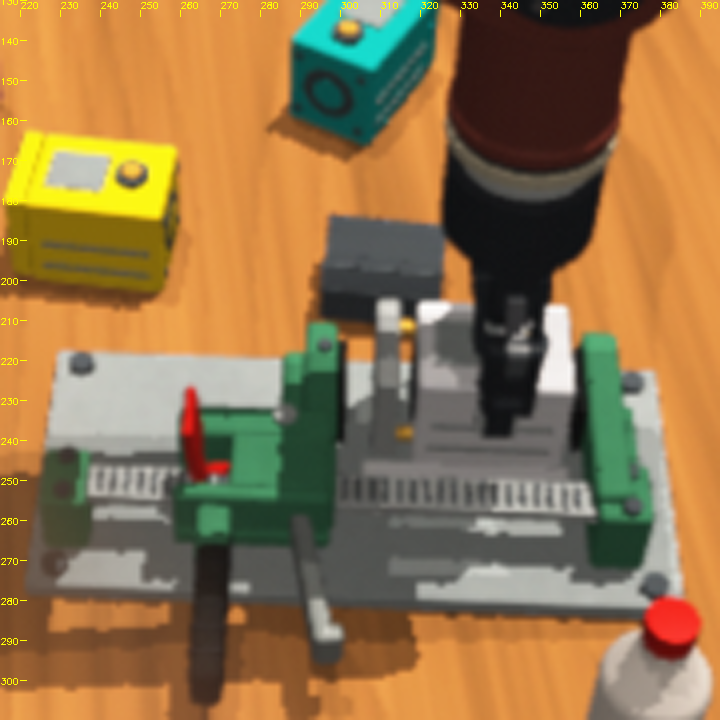

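>>> send_rows:
  plan:
    - [[-0.002,0.004,0],0,-1]
    - [[0,0.003,0],0,-1]
    - [[0,0.002,0],0,-1]
    - [[0,0.0005,0],0,-1]
    - [[0,0,0],0,-1]

```text
time_s: 11.92
tool_pos: [0.6378, -0.0202, 0.0418]
tcp_rot: [-1.568, 0.11, -0.11]
ft_force: [-0.2, 0.8, -6.7]
grip_width: 0.0593
```

Run:
```python
from h import *
stat()
```

```text
t 11.93 pos [ 0.6378 -0.0202  0.0418] fix [0.0702 0.068 ] zyaw 1.4307 tilt [-0.  0. -1.] F [-0.2  0.8 -6.7] w 0.0593 j [-0.16  0.44  1.62  0.    1.07 -1.59]
```

>>> send_rows:
  plan:
    - [[0,0.001,0],0,-1]
    - [[0,0.001,0],0,-1]
    - [[0,0,0],0,-1]

```text
time_s: 12.3
tool_pos: [0.6379, -0.0203, 0.0406]
tcp_rot: [-1.568, 0.11, -0.11]
ft_force: [-3.2, 0.1, -0.7]
grip_width: 0.0595
```

>>> send_rows:
  plan:
    - [[0,0,0],0,0.6]
    - [[0,0,0],0,0.6]
    - [[0,0,0],0,0.6]
    - [[0,-0.02,0],0,0.6]
    - [[0,-0.04,0],0,0.6]
    - [[0,-0.06,0],0,1]
    - [[-0.045,0,-0.02],0,1]
    - [[-0.045,0,-0.04],0,1]
    - [[-0.03,0,-0.04],0,1]
    - [[0,0,-0.03],10,1]

```text
time_s: 13.55
tool_pos: [0.4992, -0.1331, 0.1615]
tcp_rot: [-1.557, 0.249, -0.251]
ft_force: [1.0, -0.4, 0.7]
grip_width: 0.0856
```

>>> send_rows:
  plan:
    - [[0,0,0],10,1]
    - [[0,0,0],10,1]
    - [[0,0,0],10,1]
    - [[0,0,0],10,1]
    - [[0,0,0],10,1]
    - [[0,0,0],10,1]
    - [[0,0,0],10,1]
    - [[0,0,0],10,1]
    - [[0,0,0],0,1]

```text
time_s: 14.68
tool_pos: [0.5013, -0.1324, 0.1614]
tcp_rot: [-1.14, 1.309, -1.312]
ft_force: [0.8, 0.3, 0.5]
grip_width: 0.0857
```

Run:
```python
from h import *
go([*fw([-.0485,-.068])[0],.025],F[2])
crop("side",215,130,395,310,4,"d1.png")
crop("top",220,95,400,275,4,"d1t.png")
```

```text
t 14.68 pos [ 0.5013 -0.1324  0.1614] fix [-0.0493 -0.0621] zyaw -0.1384 tilt [ 0.002 -0.001 -1.   ] F [0.8 0.3 0.5] w 0.0857 j [-0.41  0.03  1.88 -0.    1.24 -0.27]
shift mm [  5.8 136.4   0.5]
turn deg 0.08 check -0.14 shift after turn mm [  5.8 136.4   0.5]
```

View pics/d1.png

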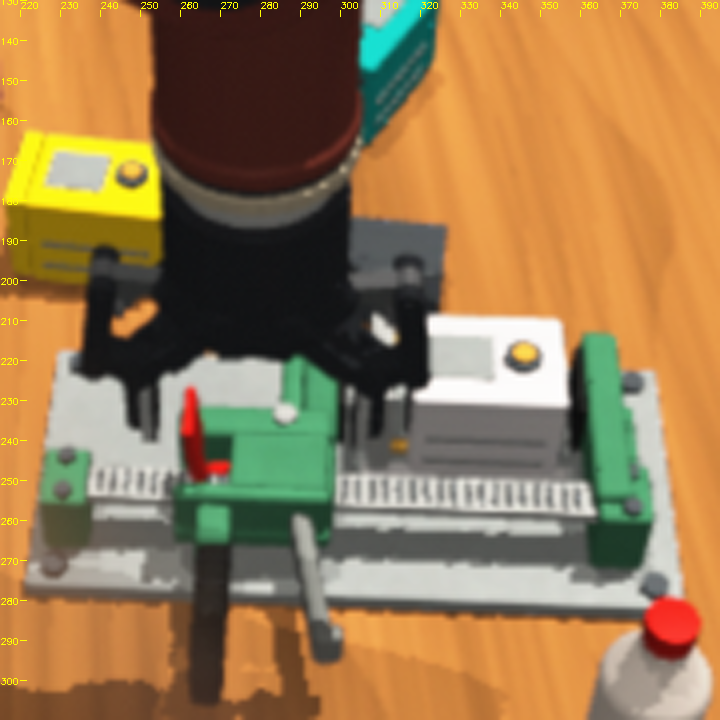

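View pics/d1t.png

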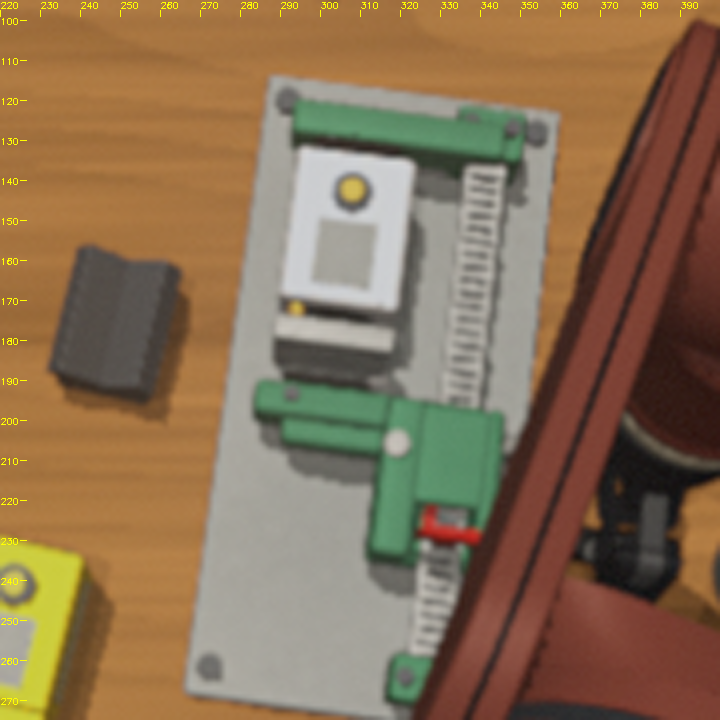

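Run:
```python
from fit import *
h=.078
obs=[("top",(.04,-.03,h),(323.5,134.3)),("top",(.04,.03,h),(294,131.3)),("top",(-.04,.03,h),(290.1,168.3)),("top",(-.04,-.03,h),(320,172.3))]
V,r=fit(0,obs,[.63,0,-.14]);print(wf(V[:2]).round(4),V[2]-F[2]);print(r.round(1))
for nm,z,p in (("grip L,R z61",.061,[(263,276),(272,276)]),("trig L,R z58",.058,[(290.3,271),(295.5,271),(293.3,282),(298.5,282)])):
    print(nm,wf(unproj("side",p,z)).round(4))
print("cover outer",wf(unproj("top",[(289,178),(318.5,182)],.078)).round(4))
print("jaw arm",wf(unproj("top",[(284.5,190)],.063)).round(4))
```

```text
[[0.0677 0.0679]] 0.02329353132908682
[[ 0.1 -0.1]
 [ 0.2 -0.3]
 [-0.1  0.5]
 [-0.1 -0.2]]
grip L,R z61 [[-0.0784 -0.07  ]
 [-0.0609 -0.0692]]
trig L,R z58 [[-0.0257 -0.0539]
 [-0.0155 -0.0535]
 [-0.0192 -0.0791]
 [-0.0092 -0.0786]]
cover outer [[0.0081 0.0964]
 [0.0079 0.0373]]
jaw arm [[-0.0139  0.1023]]
```

>>> send_rows:
  plan:
    - [[0.006,0.03,0.004],0,1]
    - [[0,0.04,0],0,1]
    - [[0,0.035,0],0,1]
    - [[0,0.02,0],0,1]
    - [[0,0.012,0],0,1]
    - [[0,0,0],0,1]
  squeeze: 30

```text
time_s: 15.52
tool_pos: [0.5035, -0.1385, 0.0225]
tcp_rot: [-1.141, 1.312, -1.31]
ft_force: [0.3, -0.8, 0.8]
grip_width: 0.0851
```

Run:
```python
from h import *
go([*fw([-.0455,-.068])[0],.025],F[2])
crop("side",215,150,395,310,4,"d2.png")
```

```text
t 15.53 pos [ 0.5035 -0.1385  0.0225] fix [-0.0462 -0.0679] zyaw -0.1388 tilt [-0.001  0.    -1.   ] F [ 0.3 -0.8  0.8] w 0.0851 j [-0.42  0.24  1.94 -0.    0.97 -0.28]
shift mm [ 0.1 -2.5  0.7]
turn deg 0.06 check -0.14 shift after turn mm [ 0.1 -2.5  0.7]
```

View pics/d2.png

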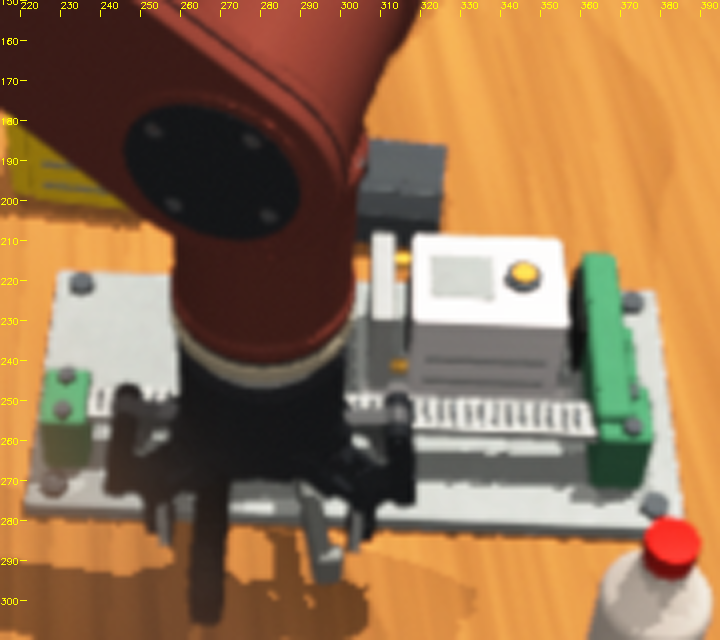

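>>> send_rows:
  plan:
    - [[0,0,0],0,-1]
    - [[0,0,0],0,-1]
    - [[0,0,0],0,-1]
    - [[0,0,0],0,-1]
    - [[0,0,0],0,-1]
  squeeze: 30

```text
time_s: 16.2
tool_pos: [0.5048, -0.1393, 0.0259]
tcp_rot: [-1.14, 1.31, -1.313]
ft_force: [-7.5, 2.4, 17.1]
grip_width: 0.0283
```

Run:
```python
from h import *
stat()
crop("side",215,150,395,310,4,"d3.png")
```

```text
t 16.2 pos [ 0.5048 -0.1393  0.0259] fix [-0.0449 -0.0685] zyaw -0.1397 tilt [ 0.001 -0.001 -1.   ] F [-7.5  2.4 17.1] w 0.0283 j [-0.42  0.23  1.94 -0.    0.97 -0.28]
```

View pics/d3.png

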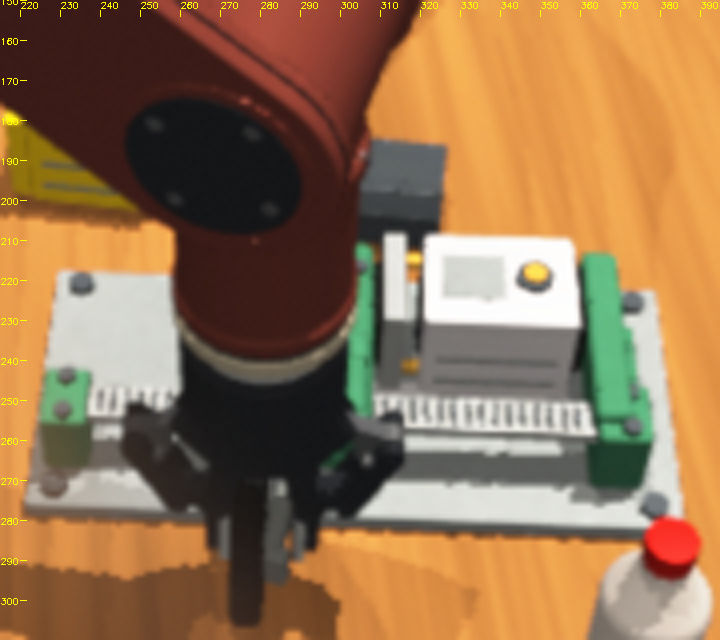

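>>> send_rows:
  plan:
    - [[0,0,0],0,1]
    - [[0,0,0.006],0,1]
    - [[0,0,0.007],0,1]
    - [[0,0,0.006],0,1]
    - [[0,0,0],0,1]
    - [[0,0,0],0,1]
    - [[0,0,0],0,1]

```text
time_s: 17.12
tool_pos: [0.5224, -0.1413, 0.0227]
tcp_rot: [-1.14, 1.312, -1.311]
ft_force: [-1.2, 0.1, 0.8]
grip_width: 0.0853
```

Run:
```python
from h import *
stat()
crop("side",215,150,395,310,4,"d4.png")
```

```text
t 17.12 pos [ 0.5224 -0.1413  0.0227] fix [-0.0271 -0.068 ] zyaw -0.1401 tilt [-0.  0. -1.] F [-1.2  0.1  0.8] w 0.0853 j [-0.41  0.27  1.89 -0.    0.98 -0.27]
```

View pics/d4.png

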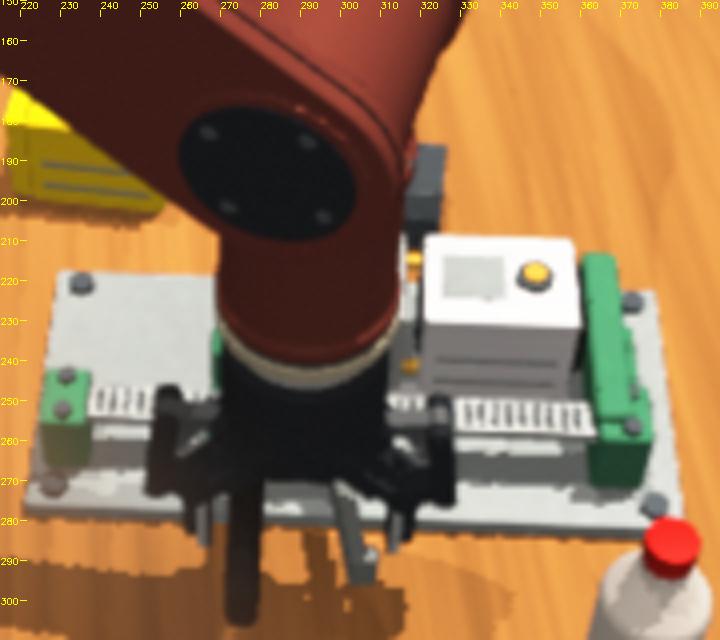

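>>> send_rows:
  plan:
    - [[0,0,0],0,-1]
    - [[0,0,-0.003],0,-1]
    - [[0,0,-0.004],0,-1]
    - [[0,0,-0.003],0,-1]
    - [[0,0,0],0,-1]
    - [[0,0,0],0,-1]
  squeeze: 35

```text
time_s: 17.92
tool_pos: [0.5111, -0.1399, 0.0247]
tcp_rot: [-1.143, 1.315, -1.309]
ft_force: [-15.5, 2.7, 23.6]
grip_width: 0.0284
```

Run:
```python
from h import *
stat()
crop("side",215,150,395,310,4,"d5.png")
```

```text
t 17.93 pos [ 0.5111 -0.1399  0.0247] fix [-0.0385 -0.0682] zyaw -0.1397 tilt [-0.004  0.001 -1.   ] F [-15.5   2.7  23.6] w 0.0284 j [-0.42  0.25  1.92 -0.    0.98 -0.27]
```

View pics/d5.png

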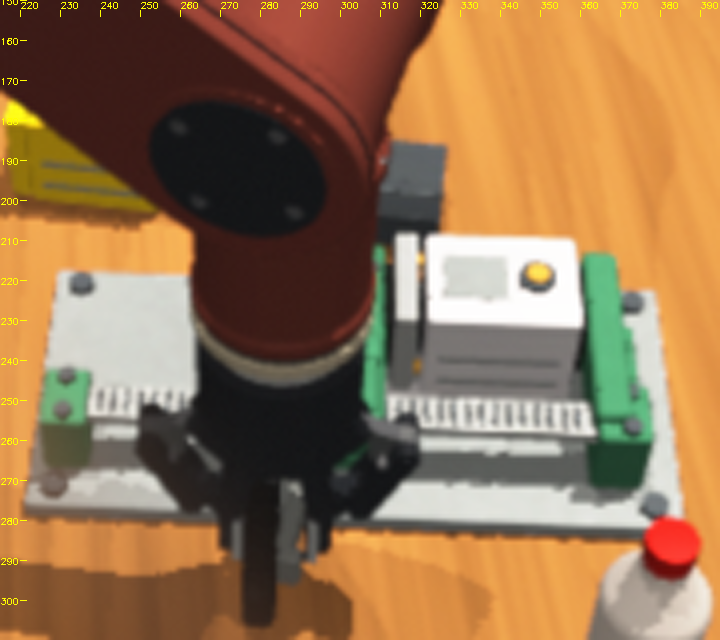

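>>> send_rows:
  plan:
    - [[0,0,0],0,1]
    - [[0,0,0.006],0,1]
    - [[0,0,0.006],0,1]
    - [[0,0,0.005],0,1]
    - [[0,0,0],0,1]
    - [[0,0,0],0,1]
    - [[0,0,0],0,1]

```text
time_s: 18.85
tool_pos: [0.5294, -0.1422, 0.0227]
tcp_rot: [-1.14, 1.312, -1.311]
ft_force: [-0.4, 0.1, 0.7]
grip_width: 0.0852
```

>>> send_rows:
  plan:
    - [[0,0,0],0,-1]
    - [[0,0,-0.003],0,-1]
    - [[0,0,-0.003],0,-1]
    - [[0,0,-0.002],0,-1]
    - [[0,0,0],0,-1]
    - [[0,0,0],0,-1]
  squeeze: 35

```text
time_s: 19.6
tool_pos: [0.5169, -0.1407, 0.0247]
tcp_rot: [-1.148, 1.32, -1.305]
ft_force: [-28.2, 3.3, 35.5]
grip_width: 0.0292
```

Run:
```python
from h import *
stat()
crop("side",285,190,395,290,7,"d6.png")
```

```text
t 19.6 pos [ 0.5169 -0.1407  0.0247] fix [-0.0326 -0.0682] zyaw -0.139 tilt [-0.011  0.002 -1.   ] F [-28.2   3.3  35.5] w 0.0292 j [-0.41  0.27  1.9  -0.    0.99 -0.27]
```

View pics/d6.png

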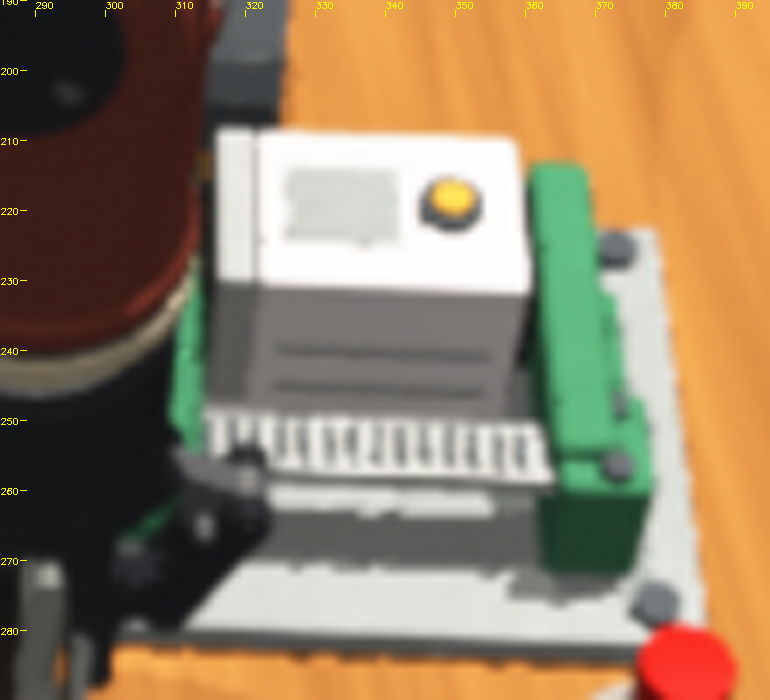

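>>> send_rows:
  plan:
    - [[0,0,0],0,1]
    - [[0,0,0.005],0,1]
    - [[0,0,0.006],0,1]
    - [[0,0,0.005],0,1]
    - [[0,0,0],0,1]
    - [[0,0,0],0,1]
    - [[0,0,0],0,1]

```text
time_s: 20.52
tool_pos: [0.5373, -0.1434, 0.0227]
tcp_rot: [-1.14, 1.312, -1.311]
ft_force: [-0.5, -0.3, 0.1]
grip_width: 0.0858
```

>>> send_rows:
  plan:
    - [[0,0,0],0,-1]
    - [[0,0,-0.003],0,-1]
    - [[0,0,-0.003],0,-1]
    - [[0,0,-0.003],0,-1]
    - [[0,0,0],0,-1]
  squeeze: 35

```text
time_s: 21.15
tool_pos: [0.5193, -0.1408, 0.0238]
tcp_rot: [-1.155, 1.328, -1.298]
ft_force: [-46.1, 4.7, 52.7]
grip_width: 0.0342
```

Run:
```python
from h import *
stat()
crop("side",285,190,395,290,7,"d7.png")
```

```text
t 21.15 pos [ 0.5193 -0.1408  0.0238] fix [-0.0302 -0.0679] zyaw -0.1384 tilt [-0.022  0.004 -1.   ] F [-46.1   4.7  52.7] w 0.0342 j [-0.41  0.28  1.88 -0.01  1.   -0.27]
```

View pics/d7.png

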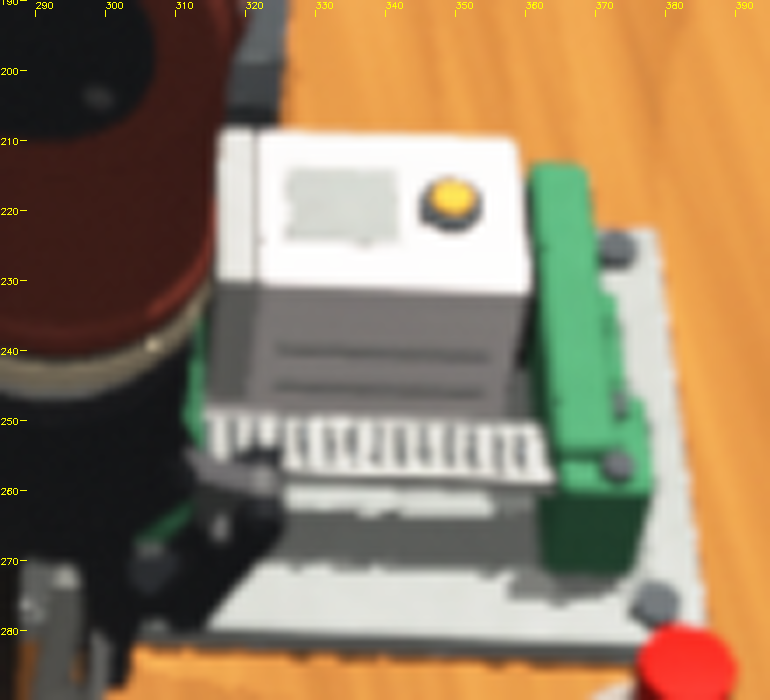

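>>> send_rows:
  plan:
    - [[0,-0.002,-0.003],0,-1]
    - [[0,-0.002,-0.002],0,-1]
    - [[0,0,-0.001],0,-1]
    - [[0,0,0],0,-1]
    - [[0,0,0],0,-1]
  squeeze: 35

```text
time_s: 21.82
tool_pos: [0.5166, -0.1403, 0.025]
tcp_rot: [-1.149, 1.322, -1.304]
ft_force: [-18.1, -0.2, 8.6]
grip_width: 0.0288
```

Run:
```python
from h import *
stat()
```

```text
t 21.82 pos [ 0.5166 -0.1403  0.025 ] fix [-0.033  -0.0678] zyaw -0.1394 tilt [-0.013  0.003 -1.   ] F [-18.1  -0.2   8.6] w 0.0288 j [-0.41  0.27  1.9  -0.    0.99 -0.27]
```

Run:
```python
from h import *
crop("top",260,105,370,215,7,"e1t.png")
```

```text
(no output)
```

View pics/e1t.png

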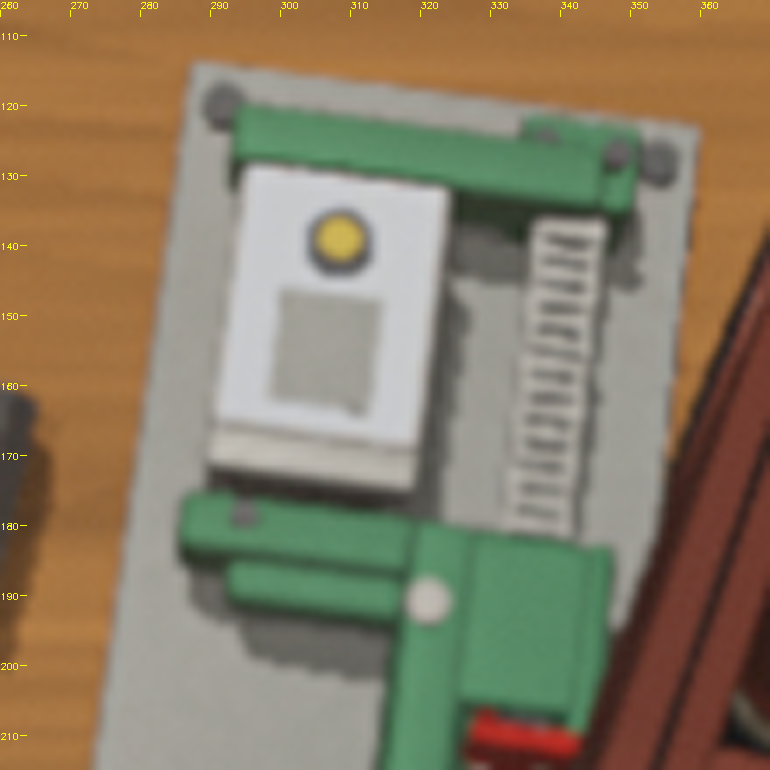

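Run:
```python
from fit import *
g=lambda p:(260+p[0]/7-.4,105+p[1]/7-.4)
print("arm front top edge z63",wf(unproj("top",[g((192,492)),g((410,521))],.063)).round(4))
print("arm back edge",wf(unproj("top",[g((182,552)),g((390,570))],.063)).round(4))
print("cover outer z78",wf(unproj("top",[g((211,460)),g((411,488))],.078)).round(4))
print("housing -x edge",wf(unproj("top",[g((217,422)),g((414,444))],.078)).round(4))
print("housing +x edge",wf(unproj("top",[g((246,165)),g((450,188))],.078)).round(4))
print("fixedjaw front edge",wf(unproj("top",[g((232,160)),g((600,208))],.063)).round(4))
```

```text
arm front top edge z63 [[0.0178 0.1014]
 [0.0178 0.038 ]]
arm back edge [[-0.0002  0.1019]
 [ 0.0026  0.042 ]]
cover outer z78 [[0.024  0.097 ]
 [0.0235 0.0396]]
housing -x edge [[0.0353 0.0967]
 [0.0365 0.0403]]
housing +x edge [[0.1133 0.0984]
 [0.1144 0.0389]]
fixedjaw front edge [[ 0.1198  0.1029]
 [ 0.1199 -0.0063]]
```

>>> send_rows:
  plan:
    - [[0,0,0],0,1]
    - [[0,0,0.005],0,1]
    - [[0,0,0.006],0,1]
    - [[0,0,0.006],0,1]
    - [[0,0,0],0,1]
    - [[0,0,0],0,1]
    - [[0,0,0],0,1]
    - [[0,0,0],0,1]

```text
time_s: 22.88
tool_pos: [0.5394, -0.1437, 0.0268]
tcp_rot: [-1.14, 1.312, -1.312]
ft_force: [0.4, -0.5, 0.0]
grip_width: 0.0854
```

>>> send_rows:
  plan:
    - [[0,0,0],0,-1]
    - [[0,0,-0.004],0,-1]
    - [[0,0,-0.004],0,-1]
  squeeze: 40

```text
time_s: 23.25
tool_pos: [0.5252, -0.1417, 0.0281]
tcp_rot: [-1.15, 1.324, -1.303]
ft_force: [-26.0, 4.4, 34.3]
grip_width: 0.0435
```

Run:
```python
from h import *
stat()
```

```text
t 23.25 pos [ 0.5252 -0.1417  0.0281] fix [-0.0243 -0.068 ] zyaw -0.1396 tilt [-0.015  0.003 -1.   ] F [-26.    4.4  34.3] w 0.0435 j [-0.41  0.28  1.87 -0.    1.   -0.26]
```

>>> send_rows:
  plan:
    - [[0,0,-0.004],0,-1]
    - [[0,0,-0.002],0,-1]
    - [[0,0,0],0,-1]

```text
time_s: 23.62
tool_pos: [0.5174, -0.1404, 0.0282]
tcp_rot: [-1.153, 1.326, -1.3]
ft_force: [-40.6, 4.4, 45.3]
grip_width: 0.0292
```

Run:
```python
from h import *
stat()
```

```text
t 23.62 pos [ 0.5174 -0.1404  0.0282] fix [-0.0322 -0.0678] zyaw -0.1388 tilt [-0.019  0.004 -1.   ] F [-40.6   4.4  45.3] w 0.0292 j [-0.41  0.27  1.89 -0.    1.01 -0.27]
```

>>> send_rows:
  plan:
    - [[0,-0.001,-0.003],0,-1]
    - [[0,-0.001,-0.001],0,-1]
    - [[0,0,0],0,-1]
    - [[0,0,0],0,-1]
  squeeze: 60

```text
time_s: 24.12
tool_pos: [0.5165, -0.1402, 0.0287]
tcp_rot: [-1.147, 1.321, -1.304]
ft_force: [-21.1, 2.8, 20.7]
grip_width: 0.0273
```

Run:
```python
from h import *
stat()
crop("side",245,200,345,310,7,"e2.png")
```

```text
t 24.12 pos [ 0.5165 -0.1402  0.0287] fix [-0.0331 -0.0677] zyaw -0.1396 tilt [-0.012  0.003 -1.   ] F [-21.1   2.8  20.7] w 0.0273 j [-0.41  0.26  1.9  -0.    1.   -0.27]
```

View pics/e2.png

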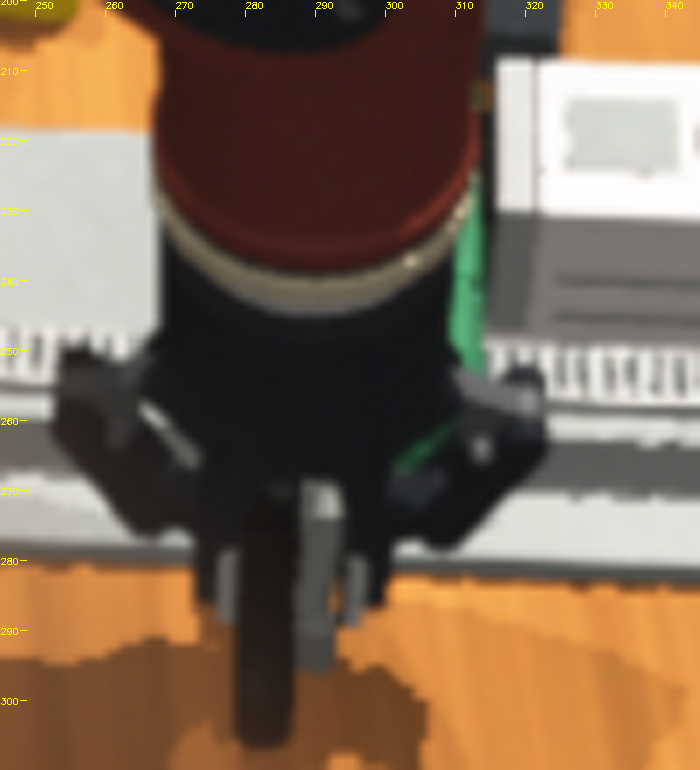

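>>> send_rows:
  plan:
    - [[0,0,0],0,1]
    - [[0,0,0.007],0,1]
    - [[0,0,0.007],0,1]
    - [[0,0,0.007],0,1]
    - [[0,0,0],0,1]
    - [[0,0,0],0,1]
    - [[0,0,0],0,1]
    - [[0,0,0],0,0.6]
    - [[0,0,0],0,0.5]
  squeeze: 35

```text
time_s: 25.3
tool_pos: [0.5338, -0.1424, 0.0279]
tcp_rot: [-1.153, 1.327, -1.299]
ft_force: [-32.8, 3.6, 27.0]
grip_width: 0.0644
```

Run:
```python
from h import *
stat()
crop("side",215,190,395,310,4,"e3.png")
```

```text
t 25.3 pos [ 0.5338 -0.1424  0.0279] fix [-0.0157 -0.0675] zyaw -0.1385 tilt [-0.02   0.004 -1.   ] F [-32.8   3.6  27. ] w 0.0644 j [-0.4   0.3   1.84 -0.    1.02 -0.26]
```

View pics/e3.png

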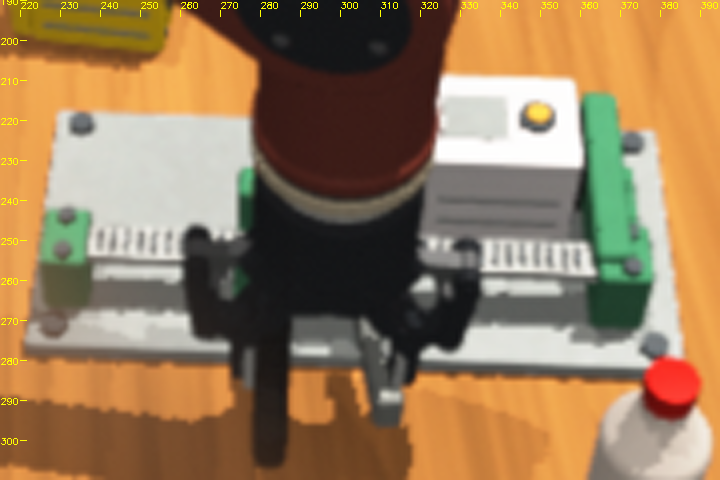

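>>> send_rows:
  plan:
    - [[0,0,-0.004],0,0.5]
    - [[0,0,-0.004],0,0.32]
    - [[0,0,-0.004],0,0.13]
    - [[0,0,0],0,0.13]

```text
time_s: 25.85
tool_pos: [0.5267, -0.1418, 0.03]
tcp_rot: [-1.145, 1.319, -1.306]
ft_force: [-20.1, 3.0, 25.1]
grip_width: 0.0486
```

Run:
```python
from h import *
stat()
```

```text
t 25.85 pos [ 0.5267 -0.1418  0.03  ] fix [-0.0228 -0.0679] zyaw -0.1398 tilt [-0.009  0.002 -1.   ] F [-20.1   3.   25.1] w 0.0486 j [-0.41  0.28  1.87 -0.    1.   -0.27]
```

>>> send_rows:
  plan:
    - [[0,-0.001,-0.005],0,-0.06]
    - [[0,0,-0.004],0,-0.2]
    - [[0,0,0],0,-0.2]

```text
time_s: 26.22
tool_pos: [0.5186, -0.1406, 0.0312]
tcp_rot: [-1.144, 1.317, -1.307]
ft_force: [-18.9, 3.1, 22.2]
grip_width: 0.0347
```

Run:
```python
from h import *
stat()
```

```text
t 26.23 pos [ 0.5186 -0.1406  0.0312] fix [-0.031  -0.0679] zyaw -0.1396 tilt [-0.007  0.001 -1.   ] F [-18.9   3.1  22.2] w 0.0347 j [-0.41  0.26  1.89 -0.    1.   -0.27]
```

>>> send_rows:
  plan:
    - [[0,-0.001,-0.004],0,-0.3]
    - [[0,0,-0.001],0,-0.38]
    - [[0,0,0],0,-0.38]

```text
time_s: 26.6
tool_pos: [0.5165, -0.1403, 0.0321]
tcp_rot: [-1.14, 1.312, -1.311]
ft_force: [-6.1, 2.7, 10.8]
grip_width: 0.029
```

Run:
```python
from h import *
stat()
crop("top",260,105,370,215,7,"e4t.png")
```

```text
t 26.6 pos [ 0.5165 -0.1403  0.0321] fix [-0.0331 -0.0679] zyaw -0.1397 tilt [-0.001  0.    -1.   ] F [-6.1  2.7 10.8] w 0.029 j [-0.41  0.25  1.9  -0.    0.99 -0.27]
```

View pics/e4t.png

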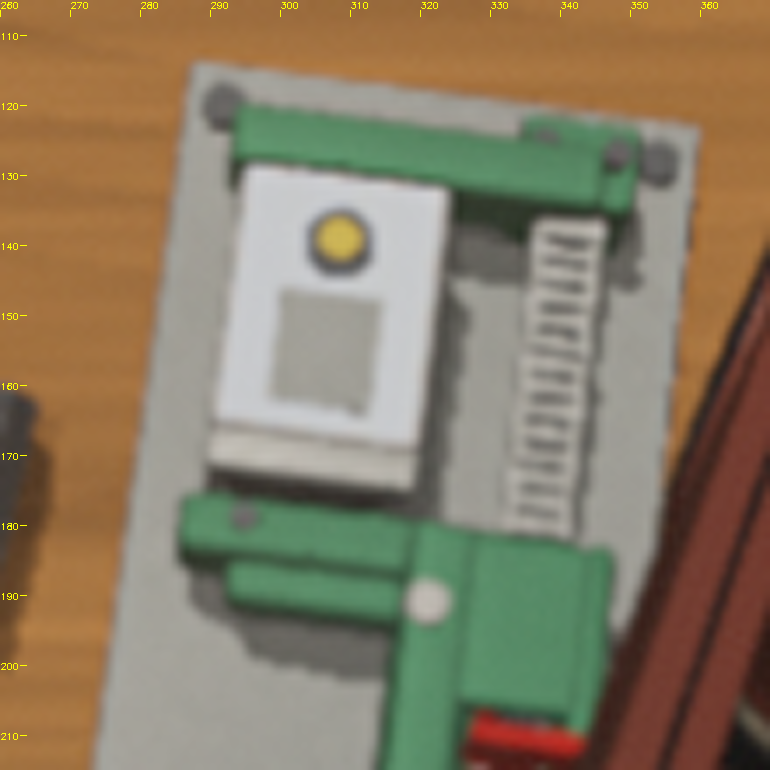

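>>> send_rows:
  plan:
    - [[0,0.002,0],0,1]
    - [[0,0.002,0.007],0,1]
    - [[0,0.002,0.007],0,1]
    - [[0,0,0.007],0,1]
    - [[0,0,0.007],0,1]
    - [[0,0,0.003],0,1]
    - [[0,0,0.002],0,1]
    - [[0,0,0.002],0,1]
    - [[0,0,0],0,1]

```text
time_s: 27.78
tool_pos: [0.5437, -0.1442, 0.0235]
tcp_rot: [-1.153, 1.326, -1.3]
ft_force: [-27.9, 0.9, 21.4]
grip_width: 0.0852
```

Run:
```python
from h import *
stat()
crop("side",215,190,395,310,4,"e5.png")
```

```text
t 27.77 pos [ 0.5437 -0.1442  0.0235] fix [-0.0057 -0.0679] zyaw -0.1386 tilt [-0.019  0.004 -1.   ] F [-27.9   0.9  21.4] w 0.0852 j [-0.4   0.33  1.82 -0.    1.01 -0.26]
```

View pics/e5.png

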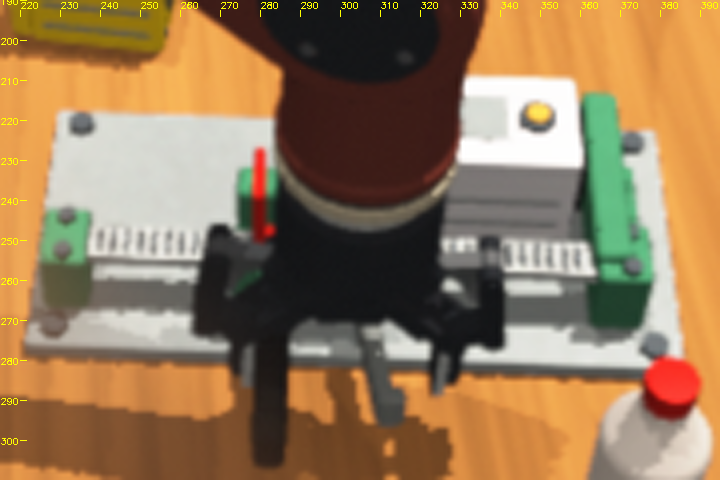

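>>> send_rows:
  plan:
    - [[0,0,0.002],0,1]
    - [[0,0,0.002],0,1]
    - [[0,0,0],0,1]

```text
time_s: 28.2
tool_pos: [0.544, -0.1443, 0.023]
tcp_rot: [-1.158, 1.332, -1.295]
ft_force: [-41.0, 2.7, 30.9]
grip_width: 0.0853
```

Run:
```python
from h import *
stat()
```

```text
t 28.2 pos [ 0.544  -0.1443  0.023 ] fix [-0.0053 -0.0679] zyaw -0.138 tilt [-0.027  0.005 -1.   ] F [-41.    2.7  30.9] w 0.0853 j [-0.4   0.34  1.81 -0.01  1.02 -0.25]
```

>>> send_rows:
  plan:
    - [[0,0,0.003],0,1]
    - [[0,0,0.003],0,1]
    - [[0,0,0],0,1]

```text
time_s: 28.58
tool_pos: [0.5447, -0.1444, 0.0223]
tcp_rot: [-1.167, 1.341, -1.288]
ft_force: [-58.2, 2.4, 46.3]
grip_width: 0.0855
```

Run:
```python
from h import *
stat()
```

```text
t 28.57 pos [ 0.5447 -0.1444  0.0223] fix [-0.0046 -0.0679] zyaw -0.1372 tilt [-0.039  0.007 -0.999] F [-58.2   2.4  46.3] w 0.0855 j [-0.39  0.35  1.8  -0.01  1.03 -0.25]
```

>>> send_rows:
  plan:
    - [[0,0,-0.005],0,0.8]
    - [[0,0,-0.005],0,0.6]
    - [[0,0,-0.005],0,0.4]
    - [[0,0,-0.004],0,0.2]
    - [[0,0,0],0,0.1]
    - [[0,0,0],0,0.1]
  squeeze: 40

```text
time_s: 29.32
tool_pos: [0.5285, -0.1416, 0.0242]
tcp_rot: [-1.162, 1.337, -1.291]
ft_force: [-55.2, 5.9, 52.5]
grip_width: 0.0524
```

Run:
```python
from h import *
stat()
```

```text
t 29.32 pos [ 0.5285 -0.1416  0.0242] fix [-0.0211 -0.0674] zyaw -0.1377 tilt [-0.033  0.007 -0.999] F [-55.2   5.9  52.5] w 0.0524 j [-0.4   0.31  1.85 -0.01  1.02 -0.26]
```

>>> send_rows:
  plan:
    - [[0,-0.001,-0.004],0,0.1]
    - [[0,-0.001,-0.003],0,0.1]
    - [[0,0,0],0,0.1]

```text
time_s: 29.7
tool_pos: [0.5263, -0.1413, 0.0256]
tcp_rot: [-1.154, 1.328, -1.298]
ft_force: [-34.5, 3.2, 28.9]
grip_width: 0.0475
```

Run:
```python
from h import *
stat()
```

```text
t 29.7 pos [ 0.5263 -0.1413  0.0256] fix [-0.0232 -0.0674] zyaw -0.1386 tilt [-0.021  0.005 -1.   ] F [-34.5   3.2  28.9] w 0.0475 j [-0.4   0.29  1.86 -0.    1.01 -0.26]
```

>>> send_rows:
  plan:
    - [[0,-0.001,-0.005],0,-0.05]
    - [[0,-0.001,-0.005],0,-0.2]
    - [[0,0,-0.004],0,-0.3]
    - [[0,0,0],0,-1]
    - [[0,0,0],0,-1]
  squeeze: 40

```text
time_s: 30.32
tool_pos: [0.5169, -0.1399, 0.0284]
tcp_rot: [-1.147, 1.321, -1.304]
ft_force: [-19.8, 3.0, 18.2]
grip_width: 0.0288
```

Run:
```python
from h import *
stat()
```

```text
t 30.32 pos [ 0.5169 -0.1399  0.0284] fix [-0.0328 -0.0674] zyaw -0.1392 tilt [-0.012  0.003 -1.   ] F [-19.8   3.   18.2] w 0.0288 j [-0.41  0.26  1.9  -0.    1.   -0.27]
```

>>> send_rows:
  plan:
    - [[0,0,0],0,-1]
    - [[0,0,0],0,-1]
    - [[0,0,0],0,-1]
  squeeze: 80

```text
time_s: 30.7
tool_pos: [0.5165, -0.1398, 0.0286]
tcp_rot: [-1.148, 1.322, -1.303]
ft_force: [-22.9, 4.0, 21.5]
grip_width: 0.0272
```

Run:
```python
from h import *
stat()
crop("top",260,105,370,215,7,"e6t.png")
```

```text
t 30.7 pos [ 0.5165 -0.1398  0.0286] fix [-0.0332 -0.0674] zyaw -0.1393 tilt [-0.013  0.003 -1.   ] F [-22.9   4.   21.5] w 0.0272 j [-0.41  0.26  1.9  -0.    1.   -0.27]
```

View pics/e6t.png

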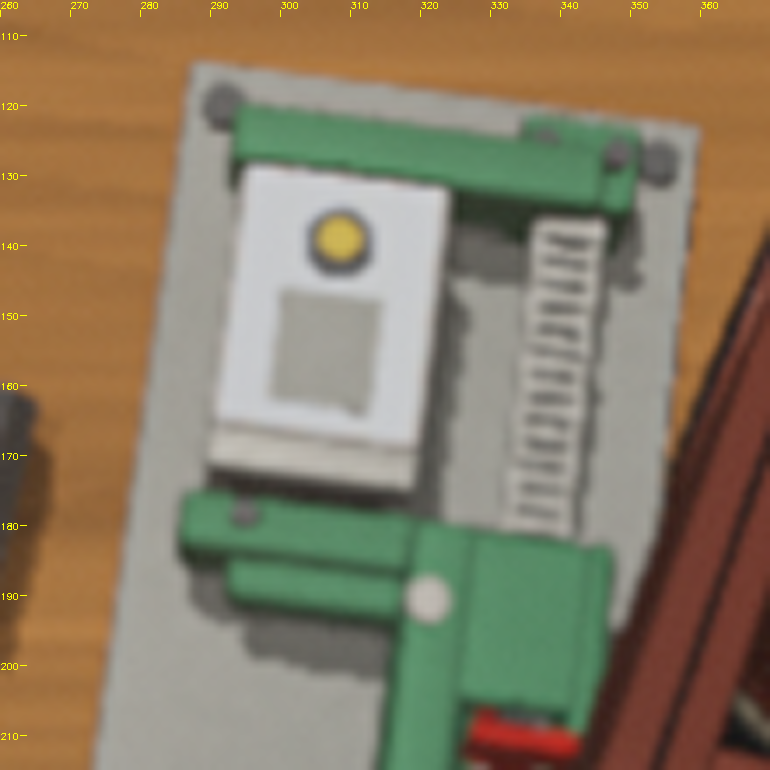

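>>> send_rows:
  plan:
    - [[0,0,0.004],0,1]
    - [[0,0,0.007],0,1]
    - [[0,0,0.006],0,1]
    - [[0,-0.03,0],0,1]
    - [[0,-0.045,0],0,1]
    - [[0,-0.045,0],0,-1]
    - [[0,0,0],-10,-1]
    - [[0,0,0],-10,-1]
    - [[0,0,0],-10,-1]
    - [[0,0,0],-10,-1]
  squeeze: 35

```text
time_s: 32.0
tool_pos: [0.54, -0.1439, 0.1498]
tcp_rot: [-1.424, 0.782, -0.787]
ft_force: [-0.0, 0.2, 0.8]
grip_width: -0.0003
```

>>> send_rows:
  plan:
    - [[0,0,0],-10,-1]
    - [[0,0,0],-10,-1]
    - [[0,0,0],-10,-1]
    - [[0,0,0],-10,-1]
    - [[0,0,0],-10,-1]

```text
time_s: 32.62
tool_pos: [0.5399, -0.144, 0.1497]
tcp_rot: [-1.569, 0.104, -0.107]
ft_force: [-0.0, 0.7, -0.3]
grip_width: 0.0
```

Run:
```python
from h import *
go([*fw([-.019,.0])[0],.086],F[2]+np.pi/2)
crop("side",215,180,395,310,4,"f1.png")
```

```text
t 32.62 pos [ 0.5399 -0.144   0.1497] fix [-0.0094 -0.0682] zyaw 1.4366 tilt [ 0.002 -0.001 -1.   ] F [-0.   0.7 -0.3] w 0.0 j [-0.4   0.13  1.78  0.    1.22 -1.84]
shift mm [-9.4 63.6 68.3]
turn deg 0.33 check 1.431 shift after turn mm [-9.8 63.6 68.2]
```

View pics/f1.png

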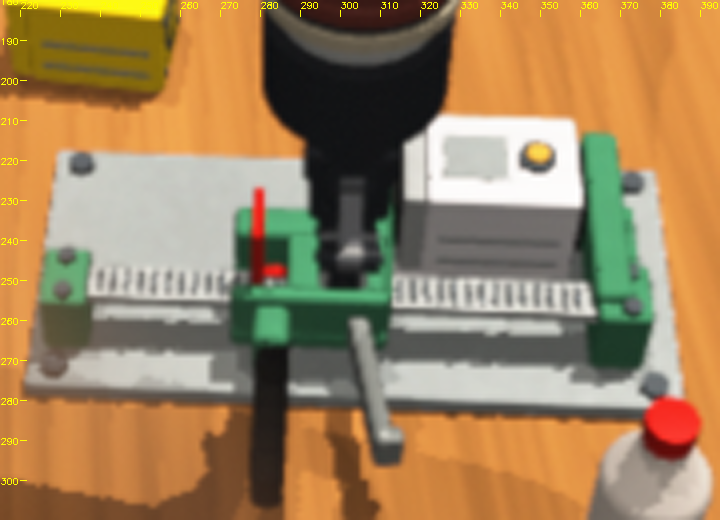

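>>> send_rows:
  plan:
    - [[-0.005,0,0.034],0,-1]
    - [[-0.005,0,0.034],0.3,-1]
    - [[0,0.03,0],0,-1]
    - [[0,0.034,0],0,-1]
    - [[0,0,0],0,-1]
    - [[-0.006,0,0],0,-1]
    - [[-0.006,0,0],0,-1]
    - [[-0.006,0,0],0,-1]
    - [[-0.005,0,0],0,-1]
    - [[-0.005,0,0],0,-1]

```text
time_s: 33.92
tool_pos: [0.5116, -0.0712, 0.0858]
tcp_rot: [-1.568, 0.111, -0.117]
ft_force: [4.8, -0.8, -0.6]
grip_width: 0.0001
```

Run:
```python
from h import *
stat()
crop("side",215,180,395,310,4,"f2.png")
```

```text
t 33.92 pos [ 0.5116 -0.0712  0.0858] fix [-0.0476 -0.0001] zyaw 1.4252 tilt [ 0.004 -0.001 -1.   ] F [ 4.8 -0.8 -0.6] w 0.0001 j [-0.29  0.12  1.94  0.    1.09 -1.72]
```

View pics/f2.png

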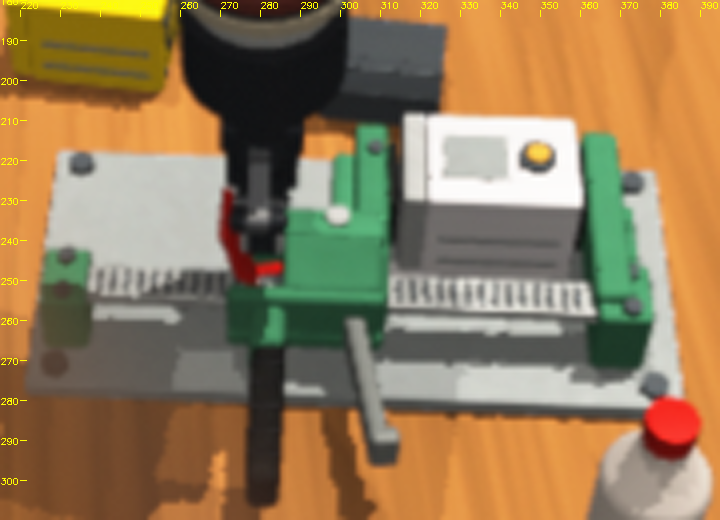

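Run:
```python
from h import *
crop("side",300,195,380,265,10,"f3.png")
```

```text
(no output)
```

View pics/f3.png

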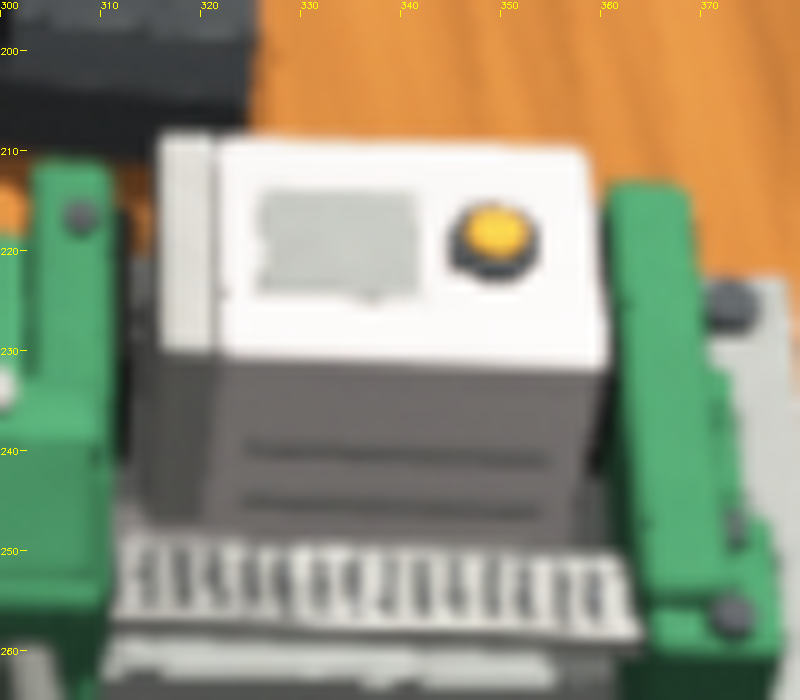

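>>> send_rows:
  plan:
    - [[-0.005,0,0],0,-1]
    - [[-0.005,0,0],0,-1]
    - [[-0.005,0,0],0,-1]
    - [[-0.005,0,0],0,-1]
    - [[-0.005,0,0],0,-1]
    - [[-0.005,0,0],0,-1]
    - [[-0.005,0,0],0,-1]
    - [[-0.003,0,0],0,-1]
    - [[0,0,0],0,-1]

```text
time_s: 35.15
tool_pos: [0.4722, -0.0651, 0.0847]
tcp_rot: [-1.568, 0.115, -0.113]
ft_force: [1.0, -2.2, 2.9]
grip_width: 0.0001
```

>>> send_rows:
  plan:
    - [[0.005,0,0],0,-1]
    - [[0.009,0,0],0,-1]
    - [[0,0,0],0,-1]
    - [[0,-0.03,0],0,-1]
    - [[0,-0.05,0],0,-1]
    - [[0,-0.05,0],0,-1]
    - [[-0.05,-0.02,0.03],0,-1]
    - [[-0.05,0,0.04],0,-1]
    - [[-0.04,0,0.04],0,-1]
    - [[0,0,0],0,-1]

```text
time_s: 36.4
tool_pos: [0.3629, 0.063, 0.2344]
tcp_rot: [-1.567, 0.111, -0.11]
ft_force: [0.3, -0.6, 0.1]
grip_width: -0.0
```

Run:
```python
from h import *
stat()
s=snapshot("side")
crop("side",215,110,395,310,4-1,"g1.png",s)
crop("top",225,105,405,285,4,"g1t.png")
```

```text
t 36.4 pos [0.3629 0.063  0.2344] fix [-0.2135  0.1121] zyaw 1.4301 tilt [-0.001  0.001 -1.   ] F [ 0.3 -0.6  0.1] w -0.0 j [-0.04 -0.45  2.13  0.    1.46 -1.47]
```

View pics/g1.png

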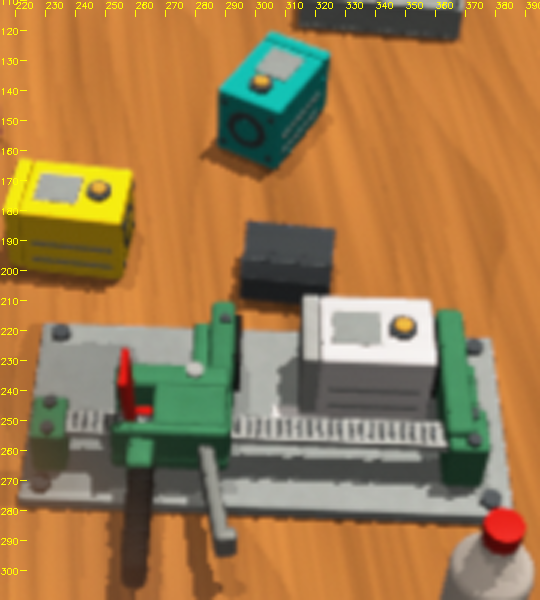

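View pics/g1t.png

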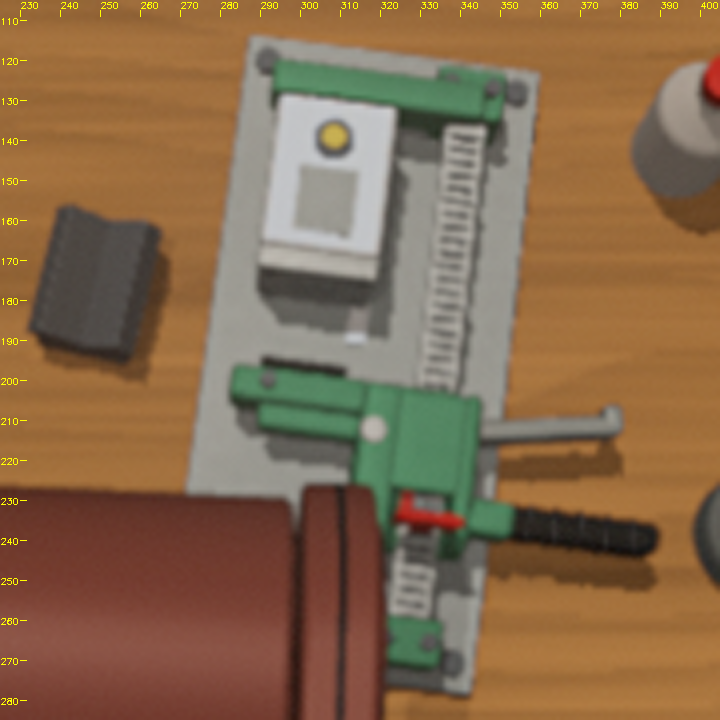

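Run:
```python
from fit import *
g=lambda p:(225+p[0]/4-.4,105+p[1]/4-.4)
print("arm front",wf(unproj("top",[g((233,366)),g((365,381))],.063)).round(4))
print("cover outer",wf(unproj("top",[g((259,264)),g((378,279))],.078)).round(4))
print("housing +x",wf(unproj("top",[g((282,95)),g((397,108))],.078)).round(4))
h=.078
obs=[("top",(.04,-.03,h),g((397,108))),("top",(.04,.03,h),g((282,95))),("top",(-.04,.03,h),g((263,242))),("top",(-.04,-.03,h),g((381,255)))]
V,r=fit(0,obs,[.63,0,-.14]);print("unit",wf(V[:2]).round(4),(V[2]-F[2]).round(3));print(r.round(1))
for n in ("v_block","x"): pass
a=cv2.imread("pics/top0.png").astype(int);b=snapshot("top")[:,:,::-1].astype(int)
d=np.abs(a-b).sum(2)
for nm,(u0,v0,u1,v1) in dict(vb=(230,150,268,200),bottle=(380,112,416,160),jar=(398,218,438,256),teal=(133,140,190,196),pink=(112,278,175,335)).items(): print(nm,d[v0:v1,u0:u1].mean().round(1))
```

```text
arm front [[-0.0267  0.1039]
 [-0.0254  0.0375]]
cover outer [[0.0233 0.0977]
 [0.0236 0.038 ]]
housing +x [[0.113  0.0976]
 [0.1141 0.0389]]
unit [[0.0746 0.0679]] 0.013
[[ 0.3 -0.4]
 [-0.3 -0.6]
 [-0.2  0.3]
 [ 0.2  0.6]]
vb 22.1
bottle 26.2
jar 23.5
teal 26.4
pink 27.6
```

Run:
```python
from h import *
im=snapshot("side"); crop("side",310,200,370,260,12,"g2.png",im)
# f3-crop readings (k=10)
p=[(300+a/10-.45,195+b/10-.45) for a,b in ((159,349),(217,355),(608,368),(159,135),(217,137),(587,148))]
w=wf(unproj("side",p,.078));print(w.round(4))
for i in (0,3): print("total/housing",(np.linalg.norm(w[i+2]-w[i])/np.linalg.norm(w[i+2]-w[i+1])*80).round(2))
```

```text
[[0.0234 0.0373]
 [0.0353 0.0363]
 [0.1153 0.0365]
 [0.0239 0.0964]
 [0.0363 0.0964]
 [0.1151 0.0969]]
total/housing 91.9
total/housing 92.58
```

View pics/g2.png

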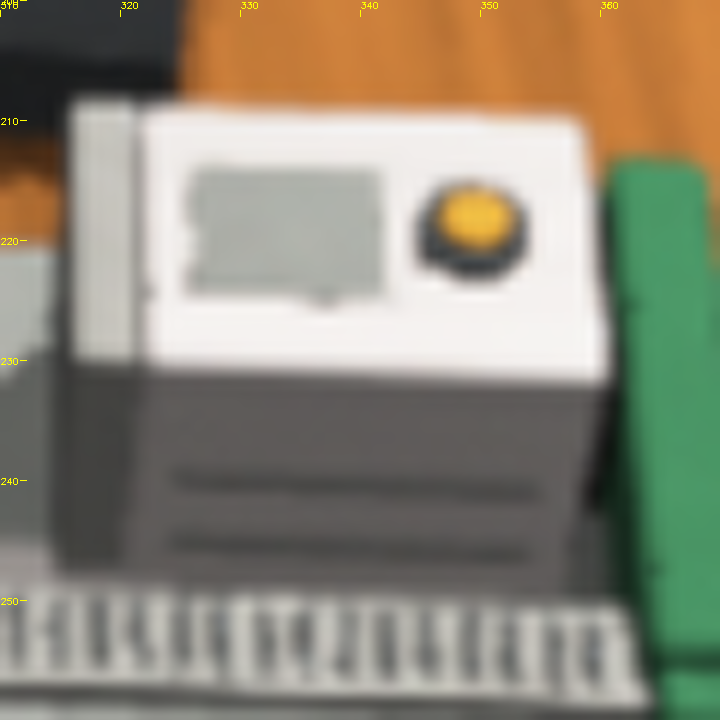

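The unit measures about 92 mm long, so the cover is home. The pad stands about 44 mm clear and the robot is touching nothing, so I'm handing in.

```bash
python3 -c "
from bench import *
print(job_done(), read_state()['time_s'])"
```

```text
the job is handed in; nothing more can be done
the job is handed in; nothing more can be done
```

I handed the job in at about 37 s, with the cover seated, the unit left standing in the clamp and the robot clear. One point, how tight the jaws got, is less certain than the rest.

**What I did:**
- I pushed the release tab to open the clamp to about 120 mm.
- I stood the silver unit upright between the pads with its cover towards the moving jaw.
- I pinched grip and trigger six times at 30–80 N until the jaw stopped advancing.
- I pushed the tab again and slid the jaw back.

**Last checks:**
- **Unit:** it stands upright, centred within about 1 mm across the pad line. It is square to the bar within about 0.01 rad.
- **Cover:** side-view measurements put the unit at 91.9 and 92.6 mm long (92 is fully home). The top view gave 90.1 mm raw, or about 91.7 mm after scaling by the unit's known width. My readings can't rule out a gap of a few tenths of a millimetre.
- **Moving pad:** about 44 mm clear of the unit.
- **V-block, bottle and jar:** no movement showed in the pictures.

**Doubtful point:** the last three pinches closed the trigger almost to its end stop instead of stopping clearly part-way. I judged the jaws tight because the jaw did not slip when the arm pushed the grip towards the fixed jaw with up to 58 N. During some strokes the arm also pushed the grip forward, by up to about 46 N, so the trigger did not do all of the pressing.

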